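# Hook the hair-trap basket out of the standpipe

## Task

Take the orange-handled hook rod from its bracket and use it to fetch the blue hair-trap basket from deep inside the grey standpipe: hook its bail, ease it round anticlockwise by feel under no more than a light pull until its lugs find the notches in the seat (never wrench at a locked basket, the lugs snap), and draw it out on the hook. Stand the basket upright in the upper clear tray, setting it down gently, unhook it, and hang the rod back on its bracket. Leave the trays and the other things on the ledge where they are.

Things in the scene. Friction and masses are not known exactly. Their poses are not given: they have to be found in the camera images.
- rod: Steel hook rod hanging upright in the bracket fork, 148 mm long, 0.18 kg. Origin: centre of the hook's channel, where the middle of a seated bail bar lies; z up to the handle, x towards the hook's free tip, y along the hook's width. Its 8 mm shank rises behind the hook at x = -7 mm and cranks over to x = 0 between 30 and 48 mm up.
- rod_hook (a point): same point and axes as the rod. The hook is a flat strip bent to an upward-open J, 22 mm wide (y): channel 7 mm wide in x, back plate at x -6.5 to -3.5 mm, free tip at x 3.5 to 8 mm ending 7 mm above this point, channel floor 2.4 mm and underside 6 mm below it.
- rod_grip (a point): middle of the place to grip the rod: on its axis, 118 mm above its origin, in the orange handle, a block 26 mm (x) by 16 mm (y) that runs from 77 to 142 mm up; pinch its two flat faces that look along the rod's +y and -y (16 mm apart)
- rod_collar (a point): centre of the underside of the rod's round collar (26 mm across, 5 mm thick), 72 mm above the rod's origin
- bracket: Steel stand fixed to the ledge: base plate, 14 mm post and a level fork that carries the rod. Origin on the ledge below where the rod hangs; the post stands 45 mm along +x, the fork is open to -x. Prongs 7 mm wide, 6 mm thick, 15 mm gap between them, ending at x = -22 mm in lips 4 mm high; another 4 mm stop at x = +18 mm.
- bracket_rest (a point): where the centre of the rod's collar rests on the fork's top face, 100 mm above the ledge, 5 mm play each way along x; the hook below is too wide to come up through the gap: lift the rod over 4 mm to clear the lips, then draw it out along the bracket's -x by 45 mm or more; hang it up the opposite way
- pipe: Grey upright waste standpipe fixed to the ledge, 130 mm tall, 94 mm outside, bore 86 mm. Origin on its axis on the ledge.
- pipe_seat (a point): on the pipe's axis, 38 mm up: level of the bayonet seat inside, 68 mm bore. Its ledge carries the basket's lugs; three claws lie over them (underside 45 mm, top 50 mm above the work surface) with three notches between, 120 degrees apart, each 40 degrees wide. It sits in a rubber seal that gives about 1 mm per 3 N, at no particular angle: the pipe's pose does not tell where the notches are.
- pipe_mouth (a point): centre of the pipe's open top, 130 mm above the ledge
- basket: Blue hair-trap basket, 0.10 to 0.21 kg, hanging by its lugs on the seat in the pipe, its floor 11 mm above the work surface. Origin: centre of its underside; z up. Cup 31 mm high, 52 mm across at the foot, 59 mm at the top; three lugs 120 degrees apart (one along +x) reach out to 40 mm radius, 14 mm wide, 27 to 31 mm up. Side play in the seat 1 to 2 mm, up and down 3 mm.
- bail (a point): middle of the basket's stiff bail (centre of the wire), 59 mm above the basket's origin: 4.4 mm steel wire, legs from y = +-27.5 mm up to a straight level bar 36 mm long along the basket's y; its axes are the basket's
- basket_lugs (a point): centre of the ring of lugs, 29 mm above the basket's origin. As found the basket is locked: only after an anticlockwise turn (from above) of somewhere between 30 and 80 degrees do the lugs lie under the notches (about 8 degrees slack either side), where alone it can rise. Stops end the turn just past the notches, and clockwise. It stays where left. Over 25 N of pull or wrench snaps the lugs; 5 N is ample.
- tray_low: lower one of the stacked pair of clear trays, loose on the ledge, 170 (x) by 130 (y) by 30 mm, 0.3 kg; origin: centre of its underside
- tray_top: upper clear tray, same size (170 by 130 mm, rim 30 mm and inner floor 7 mm above its origin, walls 3 mm), its foot nested in the lower one so that its origin lies 26 mm above the ledge; origin: centre of its underside
- jar: green glass jar with brass twist lid, 60 mm across, 70 mm tall; a bystander; origin: centre of its underside
- soap: pale green bar of aloe soap, 75 by 50 by 22 mm; a bystander; origin: centre of its underside
- tweezers: steel tweezers lying flat, 95 by 18 by 6 mm; a bystander; origin: centre of the underside
- roller: bright pink hard plastic hair roller standing on end, 34 mm across, 62 mm tall; a bystander; origin: centre of its underside
Things that resemble listed ones, but are neither listed nor needed, are in the scene too. Of the things that look like the rod, the largest one is meant.

How it is judged (in metres and radians):
On the way, in this order (a step that is already met when the one before it is completed fails the run):
1. the rod has been taken off its bracket (distance between rod_collar and bracket_rest above 0.05 m), for 0.1 s.
2. the basket has been drawn clear above the pipe, hanging on the rod (height (world z) of basket above 0.132 m and distance between rod and bail below 0.012 m and contact force between rod and basket above 0.3 N), for 0.1 s.
3. the basket stands upright in the upper tray and is off the hook (horizontal distance between basket and tray_top below 0.06 m and z of basket in the frame of tray_top below 0.012 m and angle between basket's own z axis and vertical below 0.15 rad and contact force between basket and tray_top above 0.3 N and distance between rod and bail above 0.03 m), for 0.2 s.
At the end, for the whole second after the job is handed in: The basket stands at rest and upright (within 0.15 rad) on the floor of the upper tray (its centre within 60 mm of the tray's, its underside within 12 mm of the tray's origin height), and the rod hangs at rest in the bracket fork, upright within 0.15 rad, its collar within 12 mm of the rest point (horizontal distance between basket and tray_top below 0.06 m and z of basket in the frame of tray_top below 0.012 m and angle between each of basket, rod's own z axis and vertical below 0.15 rad and linear speed of basket below 0.02 m/s and distance between rod_collar and bracket_rest below 0.012 m and contact force between rod and bracket above 0.3 N and linear speed of rod below 0.03 m/s); the robot touches nothing.
It fails at once if the basket is pulled or wrenched with the rod harder than 25 N (its lugs snap) (contact force between rod and basket above 25 N).
It fails at once if the rod is driven against the pipe harder than 20 N (contact force between rod and pipe above 20 N).
It fails at once if the basket is dropped or banged down in the tray (more than 15 N) (contact force between basket and tray_top above 15 N).
It fails at once if the basket is handled with the gripper instead of the rod (contact force between the fingers and basket above 0.5 N).
It fails at once if a tray is shoved more than 25 mm or a bystander is moved more than 20 mm (distance of any of tray_low, tray_top from where it was at the start of the episode above 0.025 m or distance of any of jar, soap, tweezers, roller from where it was at the start of the episode above 0.02 m).
It also fails if it takes over 72 s, if anything falls off the work surface, if the arm or the gripper's body presses on something with over 40 N, if the wrist force passes 120 N, or if a joint passes its speed limit or range.

## Robot

A 6-joint arm with a two-finger parallel gripper is mounted at the origin on the work surface. World frame = base frame: x ahead of the robot, y to its left, z up, the work surface at z = 0. Lengths are in mm, angles in degrees, forces in N, time in s.
With the tool pointing down it reaches from about 300 to 750 mm from the base axis. Payload 8.5 kg.
Tool frame: the origin (TCP) lies at the very end of the fingers, on their centre line; the grasp point (between the pads) lies 19 mm behind it; z points along the fingers, y is the direction in which the jaws open and shut (so a half turn about z gives the same grasp; the last joint's range is limited). The gripper opens to 88 mm and grips with 3 to 60 N. Pads are 18 mm wide; open, the fingers measure 123 mm over their backs; the gripper's body (75 mm by 187 mm) begins 45 mm behind the grasp point.
Start: joints at [-89.055, 21.807, 74.336, -0, 83.858, -12.336], TCP at [126.347, -535.272, 205.648] pointing down, gripper open.
Joint ranges: [-178.18, 178.18], [-50.72, 133.34], [12.68, 142.11], [-81.47, 261.47], [9.98, 163.14], [-165.26, 165.26]. Speed limits (degrees/s): [136.94, 136.94, 180, 180, 180, 180].

## Interface

Orientations are given as [roll, pitch, yaw] about the fixed x, y, z axes, in that order (R = Rz(yaw) Ry(pitch) Rx(roll)).
In Python, from plant import manip gives the robot as it stands.
- The arm moves only by the tool step_arm, never from a script. Its argument "motion" is a list of rows, each an object with "translation": the shift along the world's x, y, z in mm, a list of three; "twist": the turn about the world's z in degrees. A call has 1 to 8 rows; each row is the pose to reach, as a shift and turn from the pose commanded when the call began; what a row does not reach only later rows make up. A row lasts 1/10 s, in which the tool goes at most 50 mm and 8.59 degrees, less where a joint would pass 70% of its speed; a pose out of reach is approached as far as the arm can. A call with a gripper value outside its range is refused whole. "jaw" is the gripper's target within -1 to 1 (fully open at 1, half-way at 0, shut at -1), set as the call begins (left out, the last holds). The fingers move at their own pace and stop on an object; "newtons" is the grip in N (left out, the last holds). Time passes only in rows, so rows that repeat a pose let the fingers close. It gives the time, the measured TCP pose, the force and the opening at its end, in the units of the state.
- manip.get_obs(): the state, without advancing time (a new reading comes with each control period).
- manip.read_camera(name): name is "side" or "top"; returns the picture (400x640x3 uint8, red, green, blue); there is no depth.
- manip.camera_params(name): a dict with "intrinsics" (3x3 intrinsics, pixels), "k1" (the pictures are not rectified: a ray, as slopes to the right and down, at radius r is drawn at 1 + k1 r^2 times it, then the intrinsics apply), "position" and "orientation" of the camera in the world. Camera axes: x right, y up, looking along -z (the intrinsics and any distortion apply to the point x, -y, -z); pixel columns grow to the right and rows downward; lengths in mm; the calibration is good to about 2 mm. A picture is of the moment at which its call begins. camera_params takes no time and is no camera call.
- manip.job_done(): hands the job in, once; it reports no verdict.
The state is a dict: "clock": time; "joint_pos": joint angles; "joint_velocities": joint speeds; "joint_torque": joint torques, N m; "eef_pos": TCP position; "orientation": TCP orientation; "ft_force": force on the tool from outside, world axes, zero at the start; "moment": the same for the moment, N m; "opening": finger opening in mm.
Only numpy, scipy, OpenCV 4.12 (cv2) and the standard library are available. Lean on these libraries where they do the work, as an engineer would, in place of code of your own. Each camera call takes 0.05 s, during which the arm holds its last target.

## Working session

There is one attempt and no reset: what is moved stays moved. The work goes in short steps, Python scripts to look and compute and a tool call to move; the robot and the scene stay as the last step left them, time stands still between calls to the robot, and variables do not carry over. Pictures are saved under pics/ and viewed, and the job is handed in when it is done.

Besides the shell and the picture viewer there is one more tool, called after ">>>" by a JSON object that holds its "op" and its "data", one argument or row to a line. step_arm: Moves the arm, as the interface text tells. Its arguments: {"type":"object","properties":{"motion":{"type":"array","items":{"type":"object","properties":{"translation":{"type":"array","items":{"type":"number"}},"twist":{"type":"number"}}}},"jaw":{"type":"number"},"newtons":{"type":"number"}},"required":["motion"]}

```bash
ls; mkdir -p pics; python3 - <<'E'
from plant import manip
import cv2,numpy as np
np.set_printoptions(suppress=True,precision=3)
print(manip.get_obs())
for n in("side","top"):
    print(n,manip.camera_params(n))
    im=manip.read_camera(n); cv2.imwrite(f"pics/{n}0.png",im[:,:,::-1])
E
```

```text
pics
{'clock': 0.0, 'joint_pos': array([-89.053,  21.841,  74.383,   0.   ,  83.856, -12.334]), 'joint_velocities': array([ 0.024,  0.115, -0.034,  0.018,  0.047, -0.054]), 'joint_torque': array([  0.   , -43.793, -22.455,   0.071,   0.035,  -0.   ]), 'eef_pos': array([ 126.359, -534.971,  205.044]), 'orientation': array([-179.922,   -0.017,   13.281]), 'ft_force': array([ 0.74 ,  0.247, -0.891]), 'moment': array([ 0.018,  0.011, -0.036]), 'opening': 87.78885278538668}
side {'intrinsics': array([[398.326,   0.   , 315.14 ],
       [  0.   , 398.326, 193.18 ],
       [  0.   ,   0.   ,   1.   ]]), 'k1': 0.010704752630375302, 'position': array([365.965, 751.674, 678.988]), 'orientation': array([  52.271,   -0.321, -163.756])}
top {'intrinsics': array([[411.963,   0.   , 320.786],
       [  0.   , 411.963, 202.827],
       [  0.   ,   0.   ,   1.   ]]), 'k1': -0.04565272481068009, 'position': array([ 469.987,   26.698, 1085.782]), 'orientation': array([  4.077,   0.312, -90.732])}
```

View pics/side0.png

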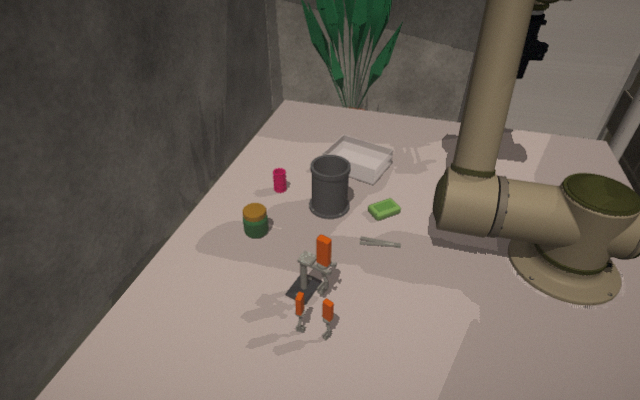

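View pics/top0.png

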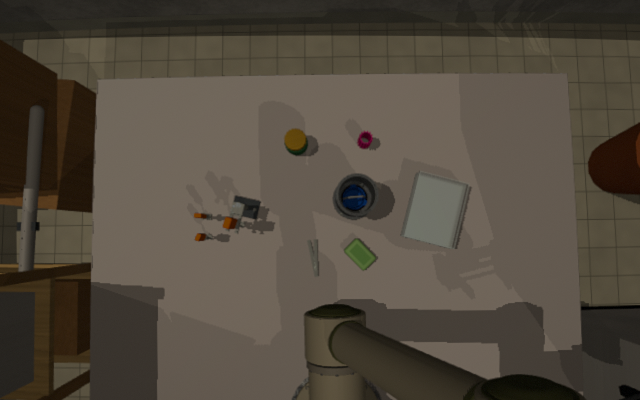

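The top view shows the pipe at (355,196) with the blue basket inside it, the trays at (436,210), the bracket at (245,208), and three orange handles at (230,223), (201,215) and (201,237). Next I'll enlarge these areas.

```bash
cat > h.py <<'E'
from plant import manip
import cv2,numpy as np
from scipy.spatial.transform import Rotation as R
np.set_printoptions(suppress=True,precision=2)
P={n:manip.camera_params(n) for n in("side","top")}
def ray(n,uv):
    p=P[n];K=p["intrinsics"]
    xd=np.array([(uv[0]-K[0,2])/K[0,0],(uv[1]-K[1,2])/K[1,1]]);x=xd.copy()
    for _ in range(20): x=xd/(1+p["k1"]*(x@x))
    d=R.from_euler("xyz",p["orientation"],degrees=True).apply([x[0],-x[1],-1])
    return np.array(p["position"]),d/np.linalg.norm(d)
def onz(n,uv,z):
    o,d=ray(n,uv);return o+d*(z-o[2])/d[2]
def tri(a,b):  # side uv, top uv
    o1,d1=ray("side",a);o2,d2=ray("top",b)
    A=np.stack([d1,-d2],1);s=np.linalg.lstsq(A,o2-o1,rcond=None)[0]
    p,q=o1+s[0]*d1,o2+s[1]*d2
    return (p+q)/2,np.linalg.norm(p-q)
def proj(n,X):
    p=P[n];K=p["intrinsics"]
    c=R.from_euler("xyz",p["orientation"],degrees=True).inv().apply(np.array(X,float)-p["position"])
    x=np.array([c[0],-c[1]])/-c[2];x=x*(1+p["k1"]*(x@x))
    return np.array([K[0,0]*x[0]+K[0,2],K[1,1]*x[1]+K[1,2]])
def crop(im,u0,v0,u1,v1,s,f):
    cv2.imwrite(f,cv2.resize(im[v0:v1,u0:u1,::-1],None,fx=s,fy=s,interpolation=cv2.INTER_CUBIC))
E
python3 - <<'E'
from h import *
s=cv2.imread("pics/side0.png")[:,:,::-1];t=cv2.imread("pics/top0.png")[:,:,::-1]
crop(s,270,220,370,345,5 if 0 else 4,"pics/s_rod.png")
crop(t,180,180,280,255,7,"pics/t_rod.png")
crop(t,325,165,385,225,10,"pics/t_pipe.png")
# orange masks
for n,im in(("side",s),("top",t)):
    hsv=cv2.cvtColor(np.ascontiguousarray(im),cv2.COLOR_RGB2HSV)
    m=cv2.inRange(hsv,(3,170,90),(14,255,255))
    c,l,st,ce=cv2.connectedComponentsWithStats(m)
    for i in range(1,c):
        if st[i,4]>8: print(n,st[i],ce[i])
E
```

```text
side [317 235  14  31 377] [323.32 249.91]
side [295 292   9  23 153] [299.1  302.75]
side [323 299  10  22 187] [327.42 309.21]
top [223 217   8  12  23] [227.7  222.65]
```

View pics/s_rod.png

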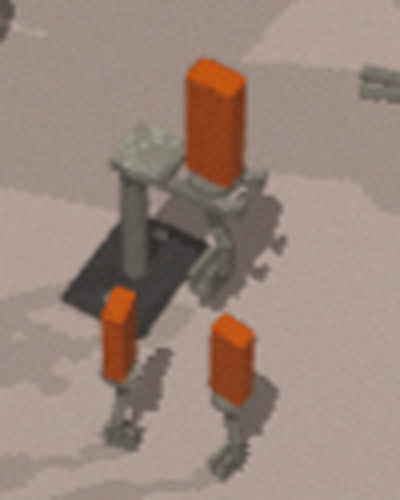

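View pics/t_rod.png

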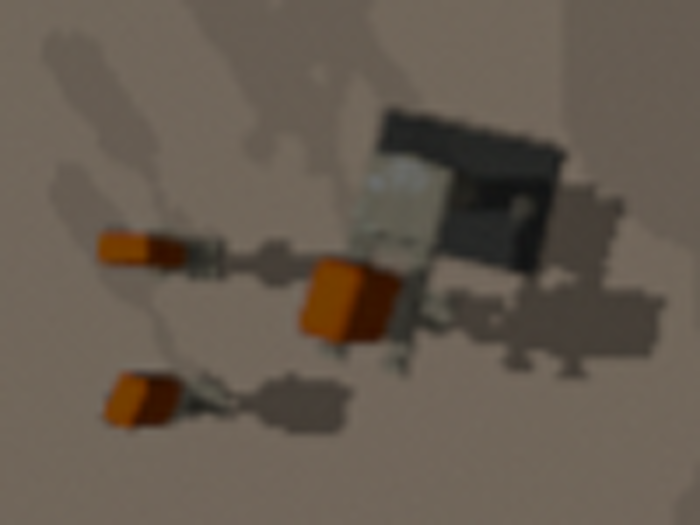

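View pics/t_pipe.png

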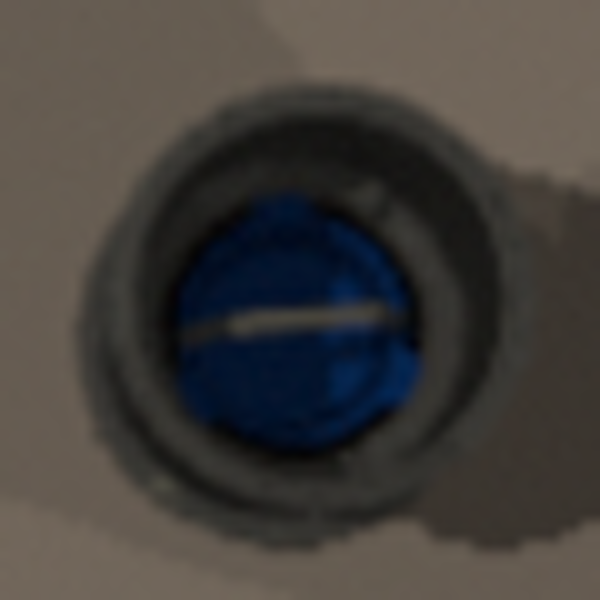

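```bash
python3 - <<'E'
from h import *
s=cv2.imread("pics/side0.png")[:,:,::-1];t=cv2.imread("pics/top0.png")[:,:,::-1]
crop(s,295,230,345,300,11 if 0 else 8,"pics/s_rod2.png")
crop(t,215,190,265,240,12,"pics/t_rod2.png")
E
```

```text
(no output)
```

View pics/s_rod2.png

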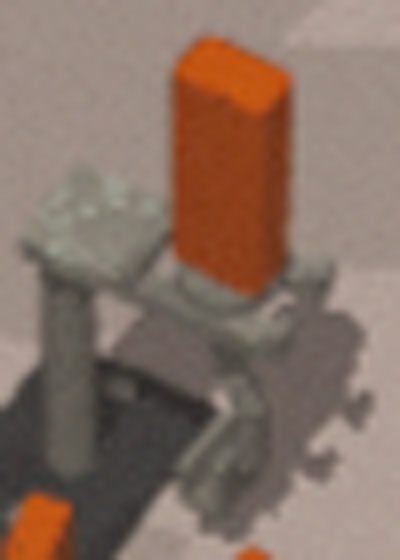

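View pics/t_rod2.png

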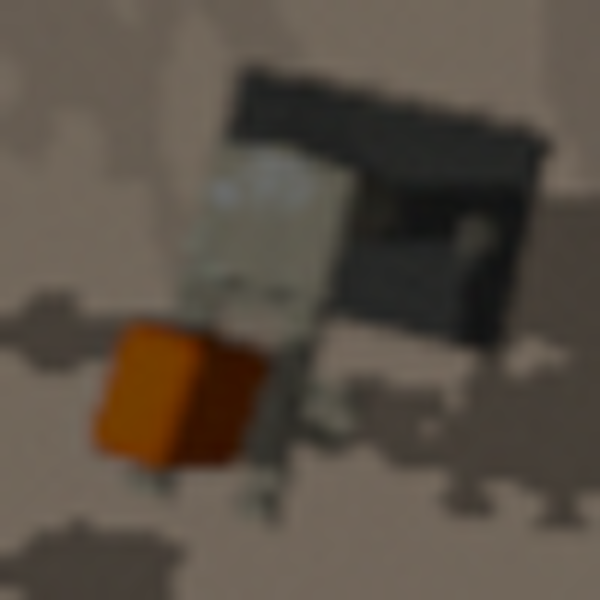

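```bash
python3 - <<'E'
from h import *
S=np.array([(178,70),(208,38),(290,72),(262,108)])/8+[295,230]-.5
T=np.array([(205,342),(130,322),(97,448),(178,468)])/12+[215,190]-.5
# side: camera at +y,+x side. corners: side front-left faces camera
for k in range(4):
    print(k,[ (np.round(tri(S[i],T[(i+k)%4])[0],1),round(tri(S[i],T[(i+k)%4])[1],1)) for i in range(4)])
pc,e=tri(S.mean(0),T.mean(0));print("handle top",pc,e)
c=np.array([onz("side",u,170) for u in S]);print(c); c2=np.array([onz("top",u,170) for u in T]);print(c2,c2.mean(0),c.mean(0))
# bracket base plate corners top
B=np.array([(242,65),(550,140),(500,348)])/12+[215,190]-.5
print([onz("top",b,0) for b in B])
# fork tips in the top image z=100..; post plate
F=np.array([(160,492),(267,522),(225,150),(352,175)])/12+[215,190]-.5
print([onz("top",b,102) for b in F])
E
```

```text
0 [(array([507.5, 233.8, 156.8]), np.float64(6.1)), (array([504.6, 242.1, 176.5]), np.float64(6.2)), (array([482.5, 248.2, 177.4]), np.float64(3.9)), (array([484.8, 239.2, 155.9]), np.float64(8.0))]
1 [(array([507.8, 244.8, 167.5]), np.float64(0.4)), (array([491.8, 248.5, 184.2]), np.float64(15.2)), (array([482. , 236.4, 166. ]), np.float64(2.5)), (array([497.6, 233.6, 149. ]), np.float64(14.5))]
2 [(array([494.8, 251.3, 175.6]), np.float64(21.2)), (array([491.4, 236.9, 173.2]), np.float64(22.0)), (array([494.6, 230.9, 159.5]), np.float64(19.8)), (array([498.1, 244.8, 160.2]), np.float64(20.7))]
3 [(array([494.5, 239.6, 164.5]), np.float64(28.1)), (array([504.2, 231.1, 166. ]), np.float64(0.1)), (array([495.1, 242. , 170.5]), np.float64(25.8)), (array([485.3, 251.1, 167.6]), np.float64(1.4))]
handle top [494.8  240.86 166.72] 0.8756480864439932
[[506.92 247.23 170.  ]
 [503.2  235.16 170.  ]
 [482.3  240.58 170.  ]
 [485.46 253.54 170.  ]]
[[504.01 230.22 170.  ]
 [507.9  244.26 170.  ]
 [484.57 250.36 170.  ]
 [480.69 235.22 170.  ]] [494.29 240.02 170.  ] [494.47 244.13 170.  ]
[array([571.5 , 259.93,   0.  ]), array([553.96, 191.62,   0.  ]), array([508.21, 202.77,   0.  ])]
[array([476.75, 254.31, 102.  ]), array([470.54, 232.87, 102.  ]), array([544.93, 241.4 , 102.  ]), array([539.58, 215.86, 102.  ])]
```

```bash
python3 - <<'E'
from h import *
s=cv2.imread("pics/side0.png")[:,:,::-1];t=cv2.imread("pics/top0.png")[:,:,::-1]
crop(s,300,130,400,220,7,"pics/s_pipe.png")
g=np.clip(t.astype(float)*2.2,0,255).astype(np.uint8)
crop(g,325,165,385,225,10,"pics/t_pipe2.png")
crop(g,395,165,480,255,6,"pics/t_tray.png")
E
```

```text
(no output)
```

View pics/s_pipe.png

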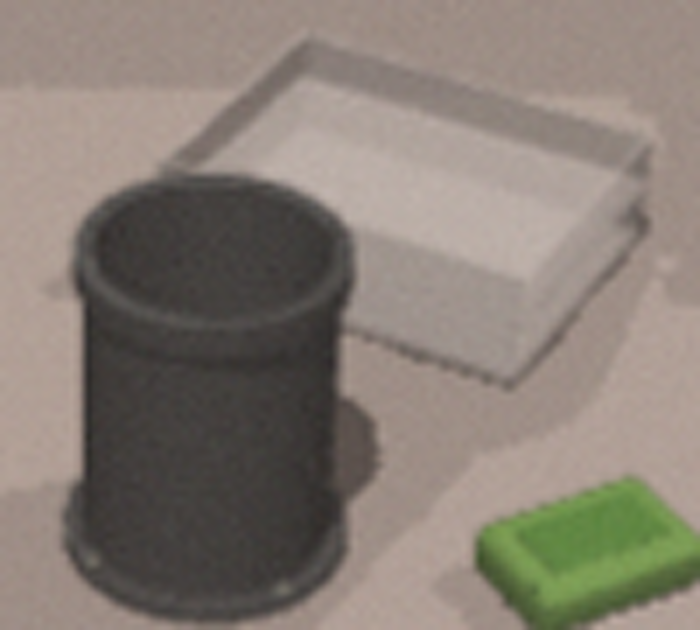

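View pics/t_pipe2.png

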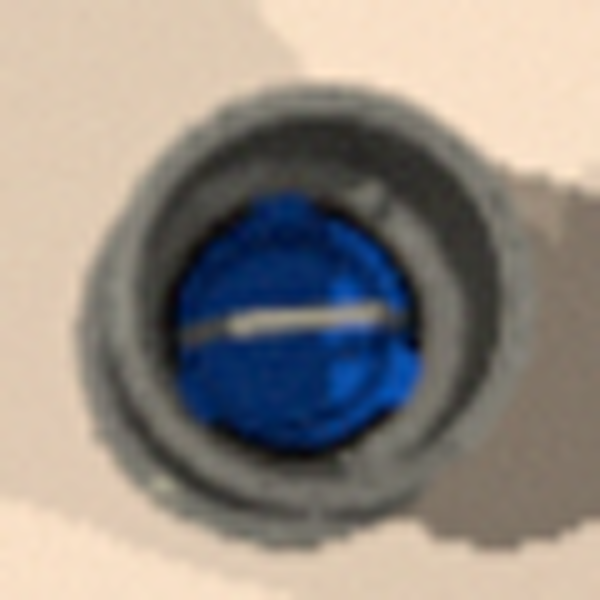

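View pics/t_tray.png

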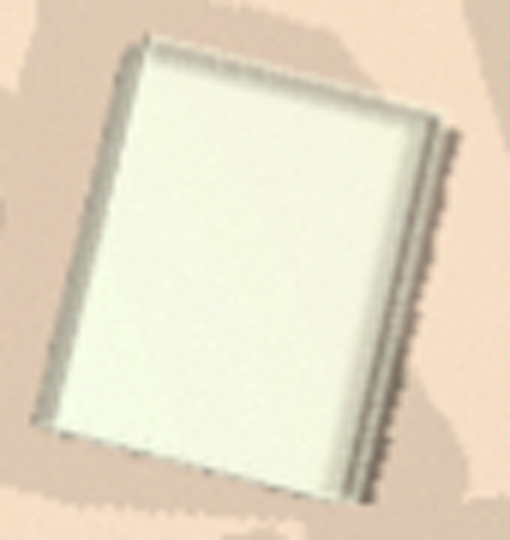

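```bash
python3 - <<'E'
from h import *
from scipy.optimize import least_squares
def circ(n,pts,z):
    X=np.array([onz(n,p,z)[:2] for p in pts])
    f=lambda q:np.hypot(X[:,0]-q[0],X[:,1]-q[1])-q[2]
    r=least_squares(f,[*X.mean(0),45]);return r.x,np.abs(r.fun).max()
tin=np.array([(135,300),(310,117),(500,290),(440,165),(185,165)])/10+[325,165]-.5
tout=np.array([(310,83),(535,290),(470,140),(165,140),(112,240)])/10+[325,165]-.5
sin_=np.array([(95,255),(338,262),(220,183),(215,320),(120,205),(310,215)])/7+[300,130]-.5
sout=np.array([(76,250),(354,262),(215,172),(215,330),(110,195),(320,200)])/7+[300,130]-.5
for z in(126,130,134):
    print(z,circ("top",tin,z),circ("top",tout,z),circ("side",sin_,z),circ("side",sout,z))
a=sin_[:2].mean(0)*0+ np.array([217,251])/7+[300,130]-.5
print(tri(a,np.array([317,303])/10+[325,165]-.5))
b=np.array([(230,323),(385,309)])/10+[325,165]-.5
for z in(68,70,72):
    e=[onz("top",q,z) for q in b];d=e[0]-e[1];print(z,e,(e[0]+e[1])/2,np.linalg.norm(d),np.degrees(np.arctan2(d[1],d[0])))
# legs shoulder ends
# tray top rim corners at z=56
c=np.array([(150,38),(440,118),(345,500),(40,425)])/6+[395,165]-.5
e=np.array([onz("top",q,56) for q in c]);print("tray",e,e.mean(0)); 
cs=np.array([(310,38),(652,140)])/7+[300,130]-.5
print([onz("side",q,56) for q in cs])
print("tri tray",tri(cs[0],c[1]),tri(cs[0],c[0]),tri(cs[1],c[2]),tri(cs[1],c[1]))
# lookalikes side handle-top centres, top
print("lk",tri((299.5,293.5),(199.3,214.5)),tri((327.5,300.5),(198,236.5)))
for n,p in(("jar",(296,141)),("roller",(365,140)),("soap",(360,254)),("tw",(315,257))): print(n,onz("top",p,30))
E
```

```text
126 (array([557.65, -51.86,  42.8 ]), np.float64(0.7613110928394207)) (array([558.23, -52.66,  50.49]), np.float64(0.6901129937146848)) (array([559.17, -56.05,  43.54]), np.float64(1.43238818665737)) (array([559.23, -57.3 ,  50.35]), np.float64(0.726812133068556))
130 (array([557.29, -51.53,  42.62]), np.float64(0.7581382435862309)) (array([557.86, -52.33,  50.28]), np.float64(0.6872368678480072)) (array([557.78, -50.21,  43.23]), np.float64(1.4220271018301034)) (array([557.83, -51.45,  49.99]), np.float64(0.7215547876673654))
134 (array([556.92, -51.2 ,  42.45]), np.float64(0.754965392638077)) (array([557.5 , -52.  ,  50.07]), np.float64(0.6843607428889769)) (array([556.38, -44.37,  42.91]), np.float64(1.4116660248076087)) (array([556.43, -45.6 ,  49.62]), np.float64(0.7162974422420376))
(array([556.52, -51.7 , 128.5 ]), np.float64(1.1204302758118028))
68 [array([556.7, -35.1,  68. ]), array([559.68, -73.6 ,  68.  ])] [558.19 -54.35  68.  ] 38.617113140618166 94.42480645962011
70 [array([556.53, -34.98,  70.  ]), array([559.51, -73.4 ,  70.  ])] [558.02 -54.19  70.  ] 38.54122830208
[... 195 characters left out ...]
340.42   56.  ]
 [ 426.56 -294.6    56.  ]
 [ 459.53 -168.09   56.  ]] [ 523.25 -255.48   56.  ]
[array([ 585.29, -336.46,   56.  ]), array([ 425.96, -293.05,   56.  ])]
tri tray (array([ 586.2 , -341.41,   53.17]), np.float64(0.17678156829125358)) (array([ 584.24, -203.13,  133.25]), np.float64(51.051869883268765)) (array([ 426.29, -295.  ,   54.81]), np.float64(0.43950816041133683)) (array([ 507.91, -343.35,   35.82]), np.float64(159.3129452919428))
lk (array([516.15, 323.51, 101.87]), np.float64(0.5194510621222522)) (array([463.72, 325.62, 104.18]), np.float64(1.003773746130303))
jar [707.37  93.89  30.  ]
roller [707.56 -85.56  30.  ]
soap [413.27 -66.77  30.  ]
tw [407.15  47.99  30.  ]
```

The meant rod is the large handle, at side (323,250), 31 px tall against 23 and 22 px for the others. It is also the only one hanging in the fork, and the enlarged crop confirms this. Its measured handle top is (494.6, 241, 167–170), with yaw about -14°. Now I'll move over it.

>>> {"op": "step_arm", "data": {
  "motion": [
    {"translation":[20,43,0],"twist":-1.5},
    {"translation":[40,86,0],"twist":-3},
    {"translation":[60,129,0],"twist":-4.5},
    {"translation":[80,172,0],"twist":-6},
    {"translation":[100,215,0],"twist":-7.5},
    {"translation":[120,258,0],"twist":-9},
    {"translation":[140,301,0],"twist":-10.5},
    {"translation":[160,344,0],"twist":-12}
  ],
  "jaw": -0.05,
  "newtons": 20
}}

```text
clock: 0.9
eef_pos: [286.5, -189.4, 205.6]
orientation: [-180.0, -0.0, 1.2]
ft_force: [1.1, -0.7, 0.0]
opening: 41.9
```

>>> {"op": "step_arm", "data": {
  "motion": [
    {"translation":[20,43,0],"twist":-1.5},
    {"translation":[40,86,0],"twist":-3},
    {"translation":[60,129,0],"twist":-4.5},
    {"translation":[80,172,0],"twist":-6},
    {"translation":[100,215,0],"twist":-7.5},
    {"translation":[120,258,0],"twist":-9},
    {"translation":[140,301,0],"twist":-10.5},
    {"translation":[160,344,0],"twist":-12}
  ]
}}

```text
clock: 1.7
eef_pos: [446.6, 154.9, 205.5]
orientation: [180.0, 0.0, -10.7]
ft_force: [0.7, -1.0, -0.0]
opening: 41.5
```

>>> {"op": "step_arm", "data": {
  "motion": [
    {"translation":[24,43,0],"twist":-1.5},
    {"translation":[48,88,0],"twist":-3.3},
    {"translation":[48,88,0],"twist":-3.3},
    {"translation":[48,88,0],"twist":-3.3}
  ]
}}

```text
clock: 2.1
eef_pos: [494.0, 241.3, 204.8]
orientation: [179.9, 0.1, -13.9]
ft_force: [-0.4, -0.5, 0.2]
opening: 41.9
```

>>> {"op": "step_arm", "data": {
  "motion": [
    {"translation":[0,0,-20],"twist":0},
    {"translation":[0,0,-30],"twist":0},
    {"translation":[0,0,-30],"twist":0}
  ]
}}

```text
clock: 2.4
eef_pos: [493.4, 239.6, 174.6]
orientation: [179.9, 0.2, -14.1]
ft_force: [-0.9, 0.1, 0.6]
opening: 41.9
```

```bash
python3 - <<'E'
from h import *
print(manip.get_obs()["eef_pos"])
s=manip.read_camera("side");t=manip.read_camera("top")
crop(s,270,200,380,310,5,"pics/s1.png");crop(t,190,180,290,260,6,"pics/t1.png")
E
```

```text
[493.42 239.6  174.6 ]
```

View pics/s1.png

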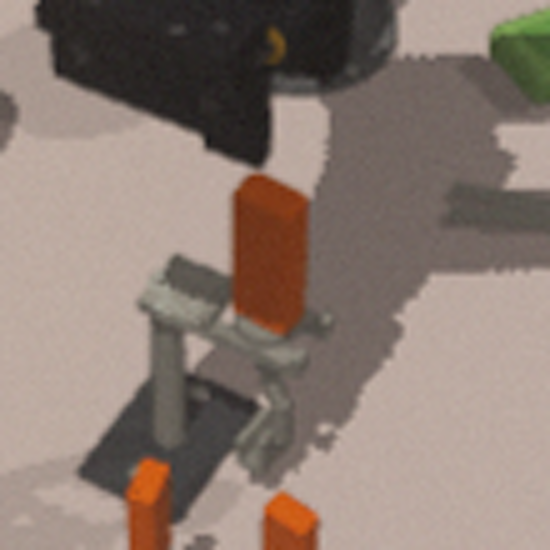

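View pics/t1.png

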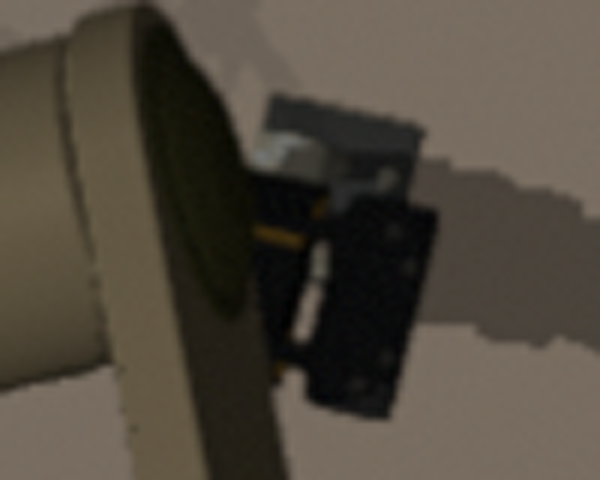

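```bash
python3 - <<'E'
from h import *
j=np.array([.242,.970,0]);x=np.array([.970,-.242,0]);c=np.array([493.4,239.6,174.6])
for a in(-9,9):
  for b in (21,38): print(a,b,(proj("side",c+a*x+b*j)-[270,200])*5)
for z in(168,170): print((proj("side",[494.5,241.,z])-[270,200])*5)
E
```

```text
-9 21 [268.66 219.81]
-9 38 [244.87 249.67]
9 21 [224.92 201.63]
9 38 [200.65 230.88]
[271.02 190.54]
[271.12 186.59]
```

```bash
python3 - <<'E'
from h import *
o=manip.get_obs();print(o["eef_pos"],o["orientation"],o["opening"],o["joint_pos"])
s=manip.read_camera("side")
g=np.clip(s.astype(float)*1.8,0,255).astype(np.uint8)
crop(g,250,130,400,270,5,"pics/s2.png")
E
```

```text
[494.41 240.14 176.24] [-179.99   -0.02  -14.07] 41.888617509426325 [ 13.56  23.07  77.36  -0.    79.54 117.63]
```

View pics/s2.png

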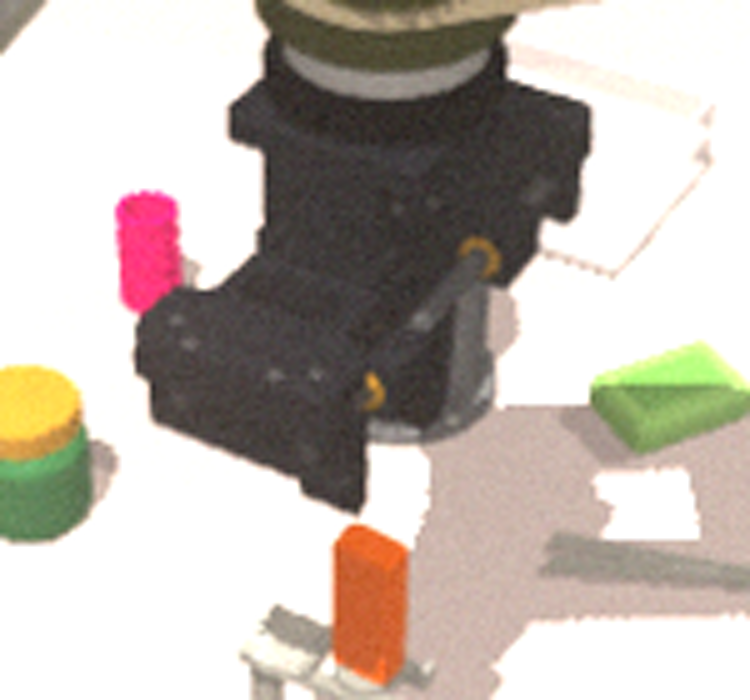

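```bash
python3 - <<'E'
from h import *
for q in((365,515),(305,490)):
  for z in(176,195,215,240): print(q,z,onz("side",np.array(q)/5+[250,130],z))
for z in (176,240,300): print(z,onz("top",np.array([435,210])/6+[190,180],z),onz("top",np.array([390,415])/6+[190,180],z),onz("top",np.array([310,390])/6+[190,180],z))
E
```

```text
(365, 515) 176 [498.09 236.77 176.  ]
(365, 515) 195 [493.1  256.22 195.  ]
(365, 515) 215 [487.85 276.7  215.  ]
(365, 515) 240 [481.28 302.29 240.  ]
(305, 490) 176 [522.97 230.19 176.  ]
(305, 490) 195 [517.03 249.88 195.  ]
(305, 490) 215 [510.79 270.62 215.  ]
(305, 490) 240 [502.99 296.54 240.  ]
176 [509.58 160.16 176.  ] [434.5  176.99 176.  ] [443.97 206.46 176.  ]
240 [506.8  150.77 240.  ] [437.   166.42 240.  ] [445.8  193.82 240.  ]
300 [504.19 141.97 300.  ] [439.34 156.51 300.  ] [447.51 181.96 300.  ]
```

>>> {"op": "step_arm", "data": {
  "motion": [
    {"translation":[0,0,-15],"twist":0},
    {"translation":[0,0,-25],"twist":0},
    {"translation":[0,0,-25],"twist":0}
  ]
}}

```text
clock: 2.85
eef_pos: [493.8, 240.5, 149.8]
orientation: [179.9, 0.1, -14.0]
ft_force: [-0.9, -0.4, 0.7]
opening: 41.9
```

```bash
python3 - <<'E'
from h import *
o=manip.get_obs();print(o["eef_pos"],o["opening"])
s=manip.read_camera("side")
g=np.clip(s.astype(float)*1.8,0,255).astype(np.uint8)
crop(g,270,170,380,300,5 if 0 else 4.5,"pics/s3.png")
E
```

```text
[493.85 240.47 149.8 ] 41.91212616044335
```

View pics/s3.png

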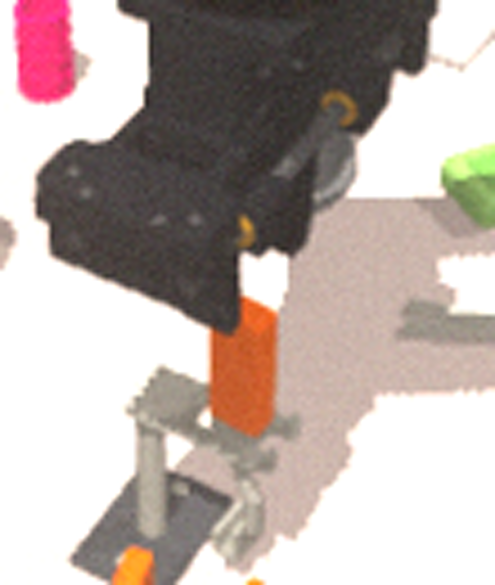

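>>> {"op": "step_arm", "data": {
  "motion": [
    {"translation":[0,0,-13],"twist":0},
    {"translation":[0,0,-24],"twist":0},
    {"translation":[0,0,-24],"twist":0},
    {"translation":[0,0,-24],"twist":0}
  ]
}}

```text
clock: 3.3
eef_pos: [494.5, 240.8, 126.9]
orientation: [-180.0, -0.0, -14.0]
ft_force: [-0.4, 0.0, 0.1]
opening: 41.6
```

```bash
python3 - <<'E'
from h import *
o=manip.get_obs();print(o["eef_pos"],o["opening"],o["ft_force"])
s=manip.read_camera("side")
g=np.clip(s.astype(float)*1.8,0,255).astype(np.uint8)
crop(g,270,170,380,300,4.5,"pics/s4.png")
E
```

```text
[494.48 240.76 126.91] 41.63570996470382 [-0.45  0.05  0.11]
```

View pics/s4.png

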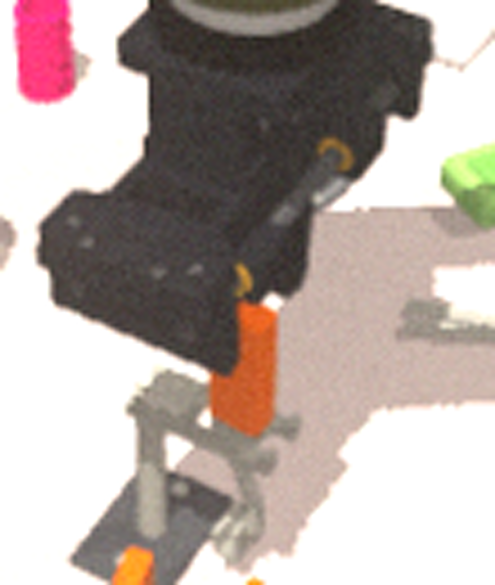

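>>> {"op": "step_arm", "data": {
  "motion": [
    {"translation":[0,0,0],"twist":0},
    {"translation":[0,0,0],"twist":0},
    {"translation":[0,0,0],"twist":0},
    {"translation":[0,0,0],"twist":0},
    {"translation":[0,0,0],"twist":0}
  ],
  "jaw": -1,
  "newtons": 35
}}

```text
clock: 3.85
eef_pos: [494.4, 240.8, 126.8]
orientation: [-180.0, -0.0, -14.0]
ft_force: [-0.9, 1.1, 1.9]
opening: 15.7
```

```bash
python3 - <<'E'
from h import *
o=manip.get_obs();print(o["eef_pos"],o["opening"],o["ft_force"],o["moment"])
s=manip.read_camera("side")
g=np.clip(s.astype(float)*1.8,0,255).astype(np.uint8)
crop(g,270,170,380,300,4.5,"pics/s5.png")
E
```

```text
[494.35 240.82 126.81] 15.650269541727557 [-0.86  1.11  1.89] [ 0.15  0.06 -0.04]
```

View pics/s5.png

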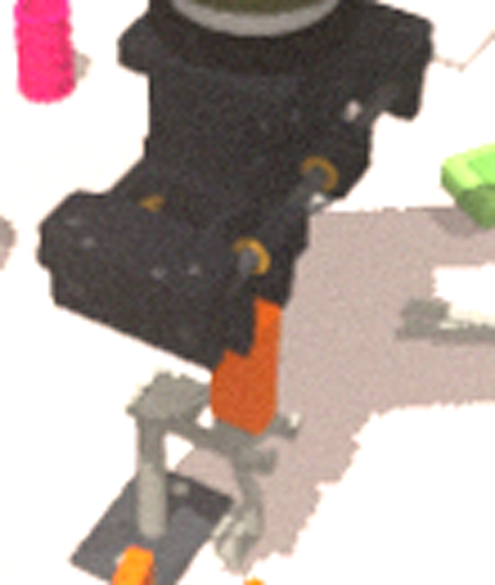

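>>> {"op": "step_arm", "data": {
  "motion": [
    {"translation":[0,0,3],"twist":0},
    {"translation":[0,0,6],"twist":0},
    {"translation":[0,0,9],"twist":0},
    {"translation":[0,0,9],"twist":0},
    {"translation":[0,0,9],"twist":0}
  ]
}}

```text
clock: 4.4
eef_pos: [494.3, 240.7, 135.7]
orientation: [180.0, -0.0, -14.0]
ft_force: [0.2, -0.4, -1.7]
opening: 15.8
```

```bash
python3 - <<'E'
from h import *
o=manip.get_obs();print(o["eef_pos"],o["opening"],o["ft_force"],o["moment"])
s=manip.read_camera("side")
g=np.clip(s.astype(float)*1.8,0,255).astype(np.uint8)
crop(g,270,210,360,310,6,"pics/s6.png")
E
```

```text
[494.33 240.71 135.65] 15.771726312660793 [ 0.19 -0.43 -1.66] [0.01 0.   0.03]
```

View pics/s6.png

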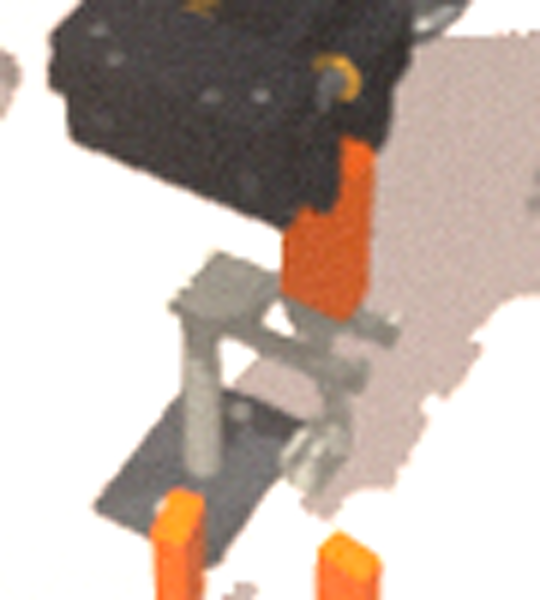

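>>> {"op": "step_arm", "data": {
  "motion": [
    {"translation":[-20,5,0],"twist":0},
    {"translation":[-40,10,0],"twist":0},
    {"translation":[-60,15,0],"twist":0},
    {"translation":[-60,15,0],"twist":0},
    {"translation":[-60,0,40],"twist":4},
    {"translation":[-50,-40,70],"twist":10},
    {"translation":[-40,-80,100],"twist":18.4},
    {"translation":[-40,-80,100],"twist":18.4}
  ]
}}

```text
clock: 5.25
eef_pos: [457.2, 157.6, 238.9]
orientation: [179.9, -0.4, 4.4]
ft_force: [-0.7, 0.7, -1.7]
opening: 15.8
```

>>> {"op": "step_arm", "data": {
  "motion": [
    {"translation":[0,0,0],"twist":0},
    {"translation":[0,0,0],"twist":0}
  ]
}}

```text
clock: 5.45
eef_pos: [454.1, 161.1, 234.7]
orientation: [-180.0, 0.1, 4.3]
ft_force: [-0.4, -0.2, -2.4]
opening: 15.9
```

```bash
python3 - <<'E'
from h import *
o=manip.get_obs();print(o["eef_pos"],o["orientation"],o["opening"],o["ft_force"],o["moment"])
s=manip.read_camera("side")
c=proj("side",o["eef_pos"]-[0,0,60]).astype(int);print(c)
g=np.clip(s.astype(float)*1.6,0,255).astype(np.uint8)
crop(g,c[0]-40,c[1]-60,c[0]+40,c[1]+40,6,"pics/s7.png"); print(c[0]-40,c[1]-60)
t=manip.read_camera("top")
c=proj("top",o["eef_pos"]-[0,0,60]).astype(int);print(c)
g=np.clip(t.astype(float)*1.8,0,255).astype(np.uint8)
crop(g,c[0]-40,c[1]-40,c[0]+40,c[1]+40,6,"pics/t7.png")
E
```

```text
[454.09 161.09 234.69] [-179.99    0.1     4.31] 15.947275265413333 [-0.4  -0.22 -2.38] [-0.01  0.01  0.04]
[355 212]
315 152
[262 240]
```

View pics/s7.png

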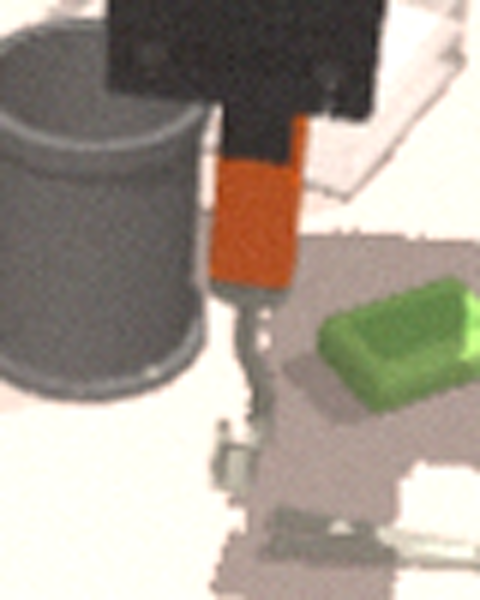

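View pics/t7.png

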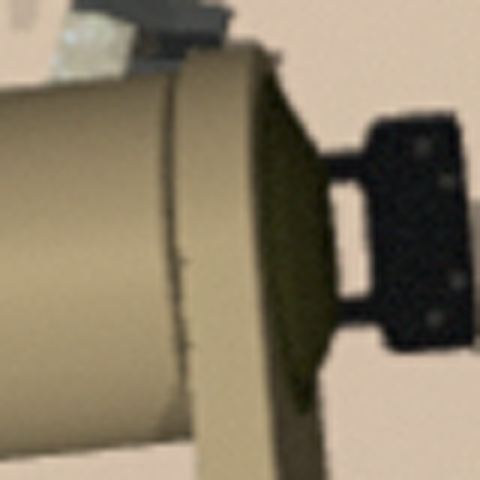

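```bash
python3 - <<'E'
from h import *
T=np.array([454.1,161.1,234.7]);y=np.radians(4.3)
x=np.array([np.cos(y),np.sin(y),0]);j=np.array([-np.sin(y),np.cos(y),0]);z=np.array([0,0,1.])
def q(a,b,c): return (proj("side",T+a*x+b*j+c*z)-[315,152]+.5)*6
for n,p in dict(tip8=(0,8,0),tip25=(0,25,0),hb1=(13,8,-22),hb2=(-13,8,-22),ht1=(13,8,43),ht2=(-13,8,43),colL=(13,0,-27),colR=(-13,0,-27),tiptop=(5.75,11,-92),und=(0,11,-105),backtop=(-5,11,-92)).items(): print(n,q(*p))
E
```

```text
tip8 [252.79 232.12]
tip25 [245.67 265.49]
hb1 [206.67 282.55]
hb2 [289.4  293.66]
ht1 [219.27 111.22]
ht2 [306.75 121.93]
colL [209.32 279.55]
colR [291.05 290.5 ]
tiptop [214.99 457.02]
und [229.81 488.35]
backtop [247.4  461.76]
```

The side view shows the rod upright in the grip. The hook tip points left (+x) at crop (215,440), and the handle bottom is at (210,283)–(293,292), within about 1 mm of where I predicted. Now I'll move over the pipe, 15 mm behind the bail.

>>> {"op": "step_arm", "data": {
  "motion": [
    {"translation":[5,-10,20],"twist":0},
    {"translation":[22,-50,20],"twist":0},
    {"translation":[40,-95,20],"twist":0},
    {"translation":[58,-140,20],"twist":0},
    {"translation":[75,-180,20],"twist":0},
    {"translation":[88.6,-214.9,20],"twist":0},
    {"translation":[88.6,-214.9,20],"twist":0},
    {"translation":[88.6,-214.9,20],"twist":0}
  ]
}}

```text
clock: 6.35
eef_pos: [542.9, -53.7, 254.6]
orientation: [-179.9, 0.1, 4.4]
ft_force: [0.2, 0.8, -2.5]
opening: 15.7
```

```bash
python3 - <<'E'
from h import *
o=manip.get_obs();print(o["eef_pos"],o["orientation"],o["opening"],o["ft_force"],o["moment"],o["joint_pos"])
s=manip.read_camera("side")
c=proj("side",o["eef_pos"]-[0,0,60]).astype(int)
g=np.clip(s.astype(float)*1.8,0,255).astype(np.uint8)
crop(g,c[0]-40,c[1]-50,c[0]+40,c[1]+50,6,"pics/s8.png"); print(c-[40,50])
E
```

```text
[542.86 -53.65 254.64] [-179.93    0.1     4.35] 15.661093103685404 [ 0.17  0.81 -2.47] [ 0.01  0.01 -0.01] [-18.09  19.7   69.48   0.02  90.94  67.55]
[297  92]
```

View pics/s8.png

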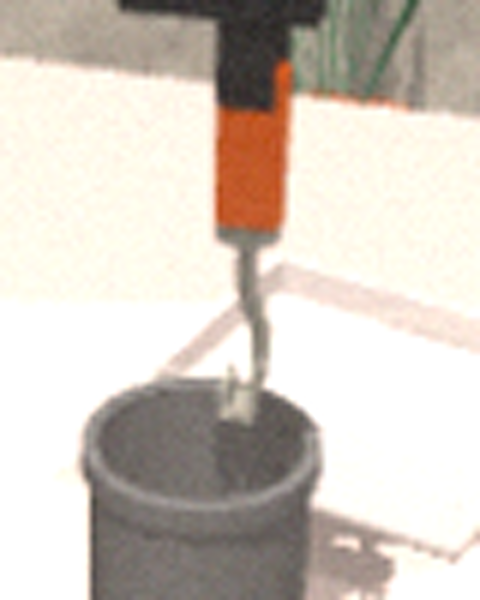

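>>> {"op": "step_arm", "data": {
  "motion": [
    {"translation":[0,0,-15],"twist":0},
    {"translation":[0,0,-30],"twist":0},
    {"translation":[0,0,-45],"twist":0},
    {"translation":[0,0,-60],"twist":0},
    {"translation":[0,0,-70],"twist":0},
    {"translation":[0,0,-76],"twist":0},
    {"translation":[0,0,-80],"twist":0},
    {"translation":[0,0,-80],"twist":0}
  ]
}}

```text
clock: 7.2
eef_pos: [542.9, -53.9, 175.6]
orientation: [-180.0, 0.0, 4.4]
ft_force: [-0.6, -0.6, -1.6]
opening: 15.7
```

>>> {"op": "step_arm", "data": {
  "motion": [
    {"translation":[0,0,-4],"twist":0},
    {"translation":[0,0,-8],"twist":0},
    {"translation":[0,0,-12],"twist":0},
    {"translation":[0,0,-16],"twist":0},
    {"translation":[0,0,-19],"twist":0},
    {"translation":[0,0,-19],"twist":0}
  ]
}}

```text
clock: 7.8
eef_pos: [542.7, -54.2, 156.2]
orientation: [-180.0, 0.0, 4.4]
ft_force: [-1.1, 0.1, -1.7]
opening: 15.4
```

>>> {"op": "step_arm", "data": {
  "motion": [
    {"translation":[3,0.2,0],"twist":0},
    {"translation":[6,0.5,0],"twist":0},
    {"translation":[9,0.7,0],"twist":0},
    {"translation":[12,0.9,0],"twist":0},
    {"translation":[13,1,0],"twist":0},
    {"translation":[13,1,0],"twist":0}
  ]
}}

```text
clock: 8.4
eef_pos: [556.1, -53.2, 156.6]
orientation: [-180.0, 0.0, 4.4]
ft_force: [-0.3, -0.2, -2.2]
opening: 15.8
```

```bash
cat > o.py <<'E'
from h import *
o=manip.get_obs();print(o["clock"],o["eef_pos"],o["orientation"][2],o["ft_force"],o["moment"])
E
python3 o.py
```

```text
8.4 [556.07 -53.17 156.59] 4.385679839481157 [-0.32 -0.16 -2.18] [ 0.07 -0.03 -0.03]
```

>>> {"op": "step_arm", "data": {
  "motion": [
    {"translation":[1,0,0],"twist":0},
    {"translation":[2,0,0],"twist":0},
    {"translation":[2,0,0],"twist":0}
  ]
}}

```text
clock: 8.7
eef_pos: [558.0, -53.2, 156.6]
orientation: [-180.0, -0.0, 4.4]
ft_force: [-0.0, 0.3, -1.7]
opening: 15.2
```

```bash
python3 o.py
```

```text
8.7 [558.02 -53.19 156.64] 4.379409681342646 [-0.04  0.29 -1.73] [0.01 0.06 0.03]
```

>>> {"op": "step_arm", "data": {
  "motion": [
    {"translation":[1,0,0],"twist":0},
    {"translation":[1,0,0],"twist":0}
  ]
}}

```text
clock: 8.9
eef_pos: [559.0, -53.2, 156.6]
orientation: [-180.0, -0.0, 4.4]
ft_force: [-0.4, 0.2, -2.3]
opening: 15.6
```

```bash
python3 o.py
```

```text
8.9 [559.03 -53.18 156.64] 4.382365415593852 [-0.38  0.17 -2.27] [-0.02 -0.04  0.03]
```

>>> {"op": "step_arm", "data": {
  "motion": [
    {"translation":[1,0,0],"twist":0},
    {"translation":[1,0,0],"twist":0}
  ]
}}

```text
clock: 9.1
eef_pos: [560.0, -53.2, 156.6]
orientation: [-180.0, 0.0, 4.4]
ft_force: [-0.5, -0.4, -0.9]
opening: 15.5
```

```bash
python3 o.py
```

```text
9.1 [559.98 -53.18 156.63] 4.380188233044547 [-0.49 -0.44 -0.86] [-0.    0.04 -0.02]
```

>>> {"op": "step_arm", "data": {
  "motion": [
    {"translation":[1,0,0],"twist":0},
    {"translation":[1,0,0],"twist":0}
  ]
}}

```text
clock: 9.3
eef_pos: [560.9, -53.1, 156.5]
orientation: [-180.0, 0.0, 4.4]
ft_force: [-0.3, 0.3, -1.4]
opening: 15.5
```

```bash
python3 o.py
```

```text
9.3 [560.88 -53.13 156.55] 4.382940036112773 [-0.29  0.35 -1.43] [ 0.03  0.2  -0.04]
```

>>> {"op": "step_arm", "data": {
  "motion": [
    {"translation":[0.5,0,0],"twist":0},
    {"translation":[0.5,0,0],"twist":0}
  ]
}}

```text
clock: 9.5
eef_pos: [561.3, -53.1, 156.6]
orientation: [-180.0, 0.0, 4.4]
ft_force: [-0.9, 0.1, -1.5]
opening: 15.6
```

```bash
python3 o.py
```

```text
9.5 [561.34 -53.14 156.59] 4.383708568646461 [-0.88  0.07 -1.51] [ 0.03  0.3  -0.05]
```

>>> {"op": "step_arm", "data": {
  "motion": [
    {"translation":[-1.7,0,0],"twist":0},
    {"translation":[-1.7,0,2],"twist":0},
    {"translation":[-1.7,0,5],"twist":0},
    {"translation":[-1.7,0,7],"twist":0},
    {"translation":[-1.7,0,7],"twist":0}
  ]
}}

```text
clock: 10.0
eef_pos: [560.0, -53.2, 164.1]
orientation: [180.0, -0.1, 4.4]
ft_force: [-0.3, -0.1, -1.3]
opening: 15.0
```

```bash
python3 o.py
```

```text
10.0 [559.99 -53.21 164.11] 4.383224868936351 [-0.33 -0.09 -1.34] [ 0.03 -0.05 -0.01]
```

>>> {"op": "step_arm", "data": {
  "motion": [
    {"translation":[0,0,1],"twist":0},
    {"translation":[0,0,2],"twist":0},
    {"translation":[0,0,3],"twist":0},
    {"translation":[0,0,3],"twist":0}
  ]
}}

```text
clock: 10.4
eef_pos: [559.8, -53.2, 166.8]
orientation: [180.0, -0.0, 4.4]
ft_force: [-0.5, 0.4, -1.0]
opening: 15.8
```

```bash
python3 o.py
```

```text
10.4 [559.8  -53.2  166.78] 4.381933688374375 [-0.47  0.42 -0.98] [0.03 0.01 0.02]
```

>>> {"op": "step_arm", "data": {
  "motion": [
    {"translation":[0,0,1],"twist":0},
    {"translation":[0,0,2],"twist":0},
    {"translation":[0,0,3],"twist":0},
    {"translation":[0,0,3],"twist":0}
  ]
}}

```text
clock: 10.8
eef_pos: [559.7, -53.2, 169.6]
orientation: [-180.0, 0.0, 4.4]
ft_force: [0.3, -1.4, -3.8]
opening: 15.5
```

```bash
python3 o.py
```

```text
10.8 [559.7  -53.16 169.58] 4.378702263242605 [ 0.33 -1.36 -3.82] [-0.04 -0.04  0.06]
```

>>> {"op": "step_arm", "data": {
  "motion": [
    {"translation":[0,0,1],"twist":0},
    {"translation":[0,0,1],"twist":0}
  ]
}}

```text
clock: 11.0
eef_pos: [559.7, -53.2, 170.7]
orientation: [180.0, 0.0, 4.4]
ft_force: [-0.2, -0.8, -3.3]
opening: 15.5
```

```bash
python3 o.py
```

```text
11.0 [559.74 -53.17 170.68] 4.381171904316267 [-0.21 -0.78 -3.29] [ 0.05 -0.01 -0.02]
```

>>> {"op": "step_arm", "data": {
  "motion": [
    {"translation":[0,0,1],"twist":0},
    {"translation":[0,0,1],"twist":0}
  ]
}}

```text
clock: 11.2
eef_pos: [559.7, -53.1, 171.6]
orientation: [-180.0, 0.0, 4.4]
ft_force: [0.4, -0.4, -4.1]
opening: 15.6
```

```bash
python3 o.py
```

```text
11.2 [559.69 -53.11 171.63] 4.381804867986136 [ 0.44 -0.38 -4.07] [0.06 0.04 0.  ]
```

>>> {"op": "step_arm", "data": {
  "motion": [
    {"translation":[0,0,1],"twist":0},
    {"translation":[0,0,1],"twist":0}
  ]
}}

```text
clock: 11.4
eef_pos: [559.6, -53.0, 172.5]
orientation: [-180.0, 0.0, 4.4]
ft_force: [0.7, 0.4, -4.9]
opening: 15.5
```

```bash
python3 o.py
```

```text
11.4 [559.62 -53.03 172.48] 4.383741021198375 [ 0.69  0.37 -4.88] [ 0.18 -0.02 -0.02]
```

>>> {"op": "step_arm", "data": {
  "motion": [
    {"translation":[0,0,0.5],"twist":0},
    {"translation":[0,0,0.5],"twist":0}
  ]
}}

```text
clock: 11.6
eef_pos: [559.6, -53.0, 172.9]
orientation: [-180.0, 0.0, 4.4]
ft_force: [0.6, 1.4, -6.7]
opening: 15.3
```

```bash
python3 o.py
```

```text
11.6 [559.59 -53.04 172.9 ] 4.384562455293622 [ 0.63  1.41 -6.73] [ 0.18 -0.03 -0.03]
```

>>> {"op": "step_arm", "data": {
  "motion": [
    {"translation":[0,0,0],"twist":3},
    {"translation":[0,0,0],"twist":6},
    {"translation":[0,0,0],"twist":9},
    {"translation":[0,0,0],"twist":9}
  ]
}}

```text
clock: 12.0
eef_pos: [559.6, -53.0, 172.9]
orientation: [-180.0, 0.0, 13.4]
ft_force: [0.5, 0.8, -6.8]
opening: 15.7
```

```bash
python3 o.py
```

```text
12.0 [559.59 -53.05 172.9 ] 13.403387435326325 [ 0.5   0.77 -6.85] [ 0.24  0.03 -0.06]
```

>>> {"op": "step_arm", "data": {
  "motion": [
    {"translation":[0,0,0],"twist":3},
    {"translation":[0,0,0],"twist":6},
    {"translation":[0,0,0],"twist":6}
  ]
}}

```text
clock: 12.3
eef_pos: [559.6, -53.2, 173.0]
orientation: [-180.0, 0.0, 19.3]
ft_force: [-0.6, 0.4, -7.3]
opening: 15.6
```

```bash
python3 o.py
```

```text
12.3 [559.64 -53.15 172.98] 19.332737708078483 [-0.58  0.42 -7.26] [ 0.12  0.02 -0.1 ]
```

>>> {"op": "step_arm", "data": {
  "motion": [
    {"translation":[0,0,0],"twist":3},
    {"translation":[0,0,0],"twist":5},
    {"translation":[0,0,0],"twist":5}
  ]
}}

```text
clock: 12.6
eef_pos: [559.7, -53.2, 173.1]
orientation: [180.0, 0.0, 24.3]
ft_force: [0.1, 0.1, -7.8]
opening: 15.9
```

```bash
python3 o.py
```

```text
12.6 [559.71 -53.25 173.06] 24.27292756194927 [ 0.12  0.1  -7.79] [ 0.02 -0.02 -0.1 ]
```

>>> {"op": "step_arm", "data": {
  "motion": [
    {"translation":[0,0,-0.3],"twist":3},
    {"translation":[0,0,-0.3],"twist":6},
    {"translation":[0,0,-0.3],"twist":6}
  ]
}}

```text
clock: 12.9
eef_pos: [559.8, -53.2, 172.9]
orientation: [180.0, 0.0, 30.3]
ft_force: [0.4, -0.4, -6.5]
opening: 15.6
```

```bash
python3 o.py
```

```text
12.9 [559.78 -53.25 172.87] 30.279415480472913 [ 0.4  -0.37 -6.54] [-0.   -0.06 -0.05]
```

>>> {"op": "step_arm", "data": {
  "motion": [
    {"translation":[0,0,0],"twist":3},
    {"translation":[0,0,0],"twist":5},
    {"translation":[0,0,0],"twist":5}
  ]
}}

```text
clock: 13.2
eef_pos: [559.8, -53.2, 172.9]
orientation: [180.0, -0.0, 35.2]
ft_force: [-0.3, 0.0, -6.4]
opening: 15.3
```

```bash
python3 o.py
```

```text
13.2 [559.77 -53.22 172.87] 35.24272088065899 [-0.3   0.01 -6.38] [-0.05 -0.04 -0.05]
```

>>> {"op": "step_arm", "data": {
  "motion": [
    {"translation":[0,0,0],"twist":3},
    {"translation":[0,0,0],"twist":5},
    {"translation":[0,0,0],"twist":5}
  ]
}}

```text
clock: 13.5
eef_pos: [559.8, -53.2, 172.9]
orientation: [180.0, 0.0, 40.2]
ft_force: [0.3, -0.3, -6.7]
opening: 15.6
```

```bash
python3 o.py
```

```text
13.5 [559.76 -53.22 172.85] 40.24782959209937 [ 0.26 -0.34 -6.72] [-0.08 -0.01 -0.04]
```

>>> {"op": "step_arm", "data": {
  "motion": [
    {"translation":[0,0,0],"twist":2.5},
    {"translation":[0,0,0],"twist":4},
    {"translation":[0,0,0],"twist":4}
  ]
}}

```text
clock: 13.8
eef_pos: [559.7, -53.2, 172.8]
orientation: [-180.0, 0.0, 44.3]
ft_force: [-0.5, 0.2, -7.1]
opening: 15.8
```

```bash
python3 o.py
```

```text
13.8 [559.74 -53.2  172.84] 44.30607019568792 [-0.46  0.17 -7.1 ] [-0.02 -0.   -0.05]
```

>>> {"op": "step_arm", "data": {
  "motion": [
    {"translation":[0,0,0],"twist":2.5},
    {"translation":[0,0,0],"twist":4},
    {"translation":[0,0,0],"twist":4}
  ]
}}

```text
clock: 14.1
eef_pos: [559.7, -53.2, 172.9]
orientation: [180.0, 0.0, 48.3]
ft_force: [0.4, -0.1, -6.9]
opening: 15.6
```

```bash
python3 o.py
```

```text
14.1 [559.74 -53.19 172.86] 48.33645276932432 [ 0.43 -0.08 -6.87] [ 0.   -0.06 -0.08]
```

>>> {"op": "step_arm", "data": {
  "motion": [
    {"translation":[0,0,0],"twist":2.5},
    {"translation":[0,0,0],"twist":4},
    {"translation":[0,0,0],"twist":4}
  ]
}}

```text
clock: 14.4
eef_pos: [559.7, -53.2, 172.9]
orientation: [-180.0, 0.0, 52.3]
ft_force: [0.4, -0.4, -6.4]
opening: 15.5
```

```bash
python3 o.py
```

```text
14.4 [559.73 -53.18 172.86] 52.348820782936286 [ 0.36 -0.43 -6.39] [-0.04  0.03 -0.05]
```

>>> {"op": "step_arm", "data": {
  "motion": [
    {"translation":[0,0,0],"twist":2.5},
    {"translation":[0,0,0],"twist":4},
    {"translation":[0,0,0],"twist":4}
  ]
}}

```text
clock: 14.7
eef_pos: [559.7, -53.1, 172.8]
orientation: [-180.0, 0.0, 56.4]
ft_force: [-0.9, 0.6, -6.7]
opening: 15.4
```

```bash
python3 o.py
```

```text
14.7 [559.68 -53.11 172.81] 56.35668590891987 [-0.88  0.63 -6.68] [ 0.03  0.03 -0.04]
```

>>> {"op": "step_arm", "data": {
  "motion": [
    {"translation":[0,0,0],"twist":2.5},
    {"translation":[0,0,0],"twist":4},
    {"translation":[0,0,0],"twist":4}
  ]
}}

```text
clock: 15.0
eef_pos: [559.7, -53.1, 172.8]
orientation: [-180.0, 0.0, 60.4]
ft_force: [0.1, 0.2, -6.8]
opening: 15.6
```

```bash
python3 o.py
```

```text
15.0 [559.71 -53.15 172.83] 60.356948246124695 [ 0.06  0.17 -6.77] [ 0.    0.05 -0.05]
```

>>> {"op": "step_arm", "data": {
  "motion": [
    {"translation":[0,0,0],"twist":2.5},
    {"translation":[0,0,0],"twist":4},
    {"translation":[0,0,0],"twist":4}
  ]
}}

```text
clock: 15.3
eef_pos: [559.8, -53.2, 172.8]
orientation: [180.0, 0.0, 64.4]
ft_force: [0.2, -0.1, -6.0]
opening: 15.7
```

```bash
python3 o.py
```

```text
15.3 [559.76 -53.19 172.84] 64.35635053947509 [ 0.2  -0.12 -6.04] [-0.02  0.02 -0.04]
```

>>> {"op": "step_arm", "data": {
  "motion": [
    {"translation":[0,0,0],"twist":2.5},
    {"translation":[0,0,0],"twist":4},
    {"translation":[0,0,0],"twist":4}
  ]
}}

```text
clock: 15.6
eef_pos: [559.9, -53.3, 173.1]
orientation: [180.0, 0.0, 68.4]
ft_force: [0.3, -0.8, -5.2]
opening: 15.6
```

```bash
python3 o.py
```

```text
15.6 [559.92 -53.28 173.11] 68.35930847637448 [ 0.34 -0.84 -5.21] [-0.11 -0.02 -0.  ]
```

>>> {"op": "step_arm", "data": {
  "motion": [
    {"translation":[0,0,0],"twist":2.5},
    {"translation":[0,0,0],"twist":4},
    {"translation":[0,0,0],"twist":4}
  ]
}}

```text
clock: 15.9
eef_pos: [560.0, -53.2, 173.2]
orientation: [180.0, -0.0, 72.4]
ft_force: [0.6, 0.5, -3.7]
opening: 15.9
```

```bash
python3 o.py
```

```text
15.9 [559.98 -53.18 173.16] 72.3607778748922 [ 0.61  0.51 -3.74] [-0.   -0.04 -0.02]
```

Pull has dropped to the bare weight at 72°, so the notch is found. I'll try a gentle rise.

>>> {"op": "step_arm", "data": {
  "motion": [
    {"translation":[0,0,0.5],"twist":0},
    {"translation":[0,0,1],"twist":0},
    {"translation":[0,0,1.5],"twist":0},
    {"translation":[0,0,1.5],"twist":0}
  ]
}}

```text
clock: 16.3
eef_pos: [559.8, -53.2, 174.5]
orientation: [180.0, 0.0, 72.4]
ft_force: [-0.5, -0.1, -3.1]
opening: 15.4
```

```bash
python3 o.py
```

```text
16.3 [559.81 -53.2  174.46] 72.36917773843098 [-0.5  -0.15 -3.13] [-0.03 -0.02 -0.02]
```

>>> {"op": "step_arm", "data": {
  "motion": [
    {"translation":[0,0,1],"twist":0},
    {"translation":[0,0,2],"twist":0},
    {"translation":[0,0,2],"twist":0}
  ]
}}

```text
clock: 16.6
eef_pos: [559.8, -53.2, 176.5]
orientation: [180.0, 0.0, 72.4]
ft_force: [0.5, -0.4, -2.9]
opening: 15.7
```

```bash
python3 o.py
```

```text
16.6 [559.83 -53.19 176.55] 72.38010674010712 [ 0.48 -0.43 -2.91] [-0.03 -0.05  0.02]
```

>>> {"op": "step_arm", "data": {
  "motion": [
    {"translation":[0,0,2],"twist":0},
    {"translation":[0,0,4],"twist":0},
    {"translation":[0,0,6],"twist":0},
    {"translation":[0,0,8],"twist":0},
    {"translation":[0,0,8],"twist":0}
  ]
}}

```text
clock: 17.1
eef_pos: [559.9, -53.2, 184.7]
orientation: [180.0, -0.0, 72.4]
ft_force: [0.6, 0.4, -3.3]
opening: 15.5
```

```bash
python3 o.py
```

```text
17.1 [559.89 -53.21 184.72] 72.38150626352456 [ 0.61  0.4  -3.25] [-0.07 -0.07 -0.02]
```

>>> {"op": "step_arm", "data": {
  "motion": [
    {"translation":[-0.5,0.3,2],"twist":0},
    {"translation":[-1,0.6,5],"twist":0},
    {"translation":[-1,0.6,8],"twist":0},
    {"translation":[-1,0.6,12],"twist":0},
    {"translation":[-1,0.6,16],"twist":0},
    {"translation":[-1,0.6,16],"twist":0}
  ]
}}

```text
clock: 17.7
eef_pos: [559.0, -52.7, 201.1]
orientation: [179.9, -0.0, 72.4]
ft_force: [0.8, -0.4, -3.3]
opening: 15.6
```

```bash
python3 o.py
```

```text
17.7 [559.03 -52.67 201.09] 72.37945046602613 [ 0.8  -0.36 -3.29] [-0.06 -0.09 -0.03]
```

>>> {"op": "step_arm", "data": {
  "motion": [
    {"translation":[-0.5,0.3,4],"twist":0},
    {"translation":[-1,0.4,10],"twist":0},
    {"translation":[-1,0.4,17],"twist":0},
    {"translation":[-1,0.4,24],"twist":0},
    {"translation":[-1,0.4,31],"twist":0},
    {"translation":[-1,0.4,38],"twist":0},
    {"translation":[-1,0.4,42],"twist":0},
    {"translation":[-1,0.4,42],"twist":0}
  ]
}}

```text
clock: 18.5
eef_pos: [557.9, -52.2, 243.0]
orientation: [179.9, 0.0, 72.4]
ft_force: [0.2, 0.5, -3.6]
opening: 15.3
```

```bash
python3 o.py
```

```text
18.5 [557.94 -52.24 242.99] 72.37925838640918 [ 0.2   0.51 -3.61] [-0.06 -0.12  0.04]
```

>>> {"op": "step_arm", "data": {
  "motion": [
    {"translation":[0,0,5],"twist":0},
    {"translation":[0,0,13],"twist":0},
    {"translation":[0,0,23],"twist":0},
    {"translation":[0,0,33],"twist":0},
    {"translation":[0,0,43],"twist":0},
    {"translation":[0,0,53],"twist":0},
    {"translation":[0,0,60],"twist":0},
    {"translation":[0,0,62],"twist":0}
  ]
}}

```text
clock: 19.3
eef_pos: [557.9, -52.3, 305.3]
orientation: [179.9, 0.0, 72.4]
ft_force: [0.1, -0.1, -2.2]
opening: 15.6
```

>>> {"op": "step_arm", "data": {
  "motion": [
    {"translation":[0,0,2],"twist":0},
    {"translation":[0,0,2],"twist":0},
    {"translation":[0,0,2],"twist":0}
  ]
}}

```text
clock: 19.6
eef_pos: [557.7, -52.1, 306.0]
orientation: [-180.0, -0.0, 72.4]
ft_force: [0.4, 0.5, -3.8]
opening: 15.5
```

```bash
python3 o.py; python3 - <<'E'
from h import *
s=manip.read_camera("side")
g=np.clip(s.astype(float)*1.6,0,255).astype(np.uint8)
crop(g,270,60,400,190,5,"pics/s9.png")
E
```

```text
19.6 [557.66 -52.15 305.96] 72.37960563056541 [ 0.4   0.49 -3.76] [-0.07 -0.05 -0.03]
```

View pics/s9.png

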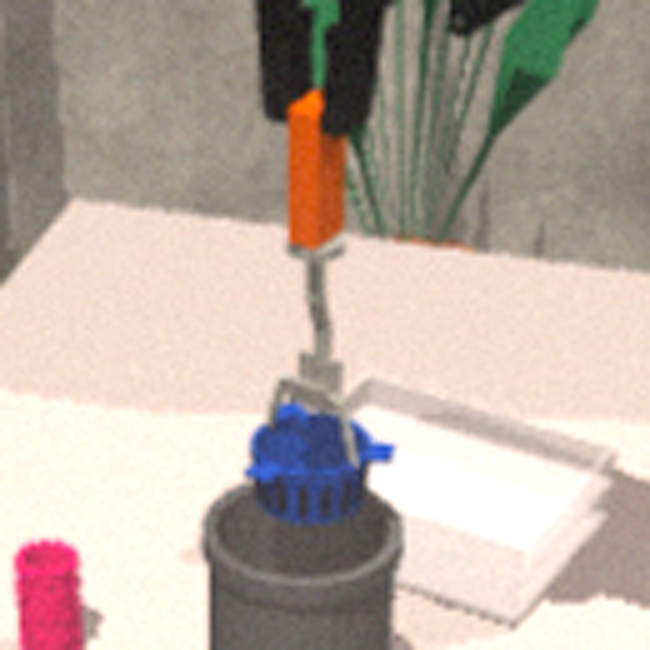

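The basket hangs upright on the hook, clear of the pipe, with the cup at crop (310,460) above the rim at (305,510). Carrying it to the tray.

>>> {"op": "step_arm", "data": {
  "motion": [
    {"translation":[-1,-6,0],"twist":0},
    {"translation":[-3,-18,0],"twist":0},
    {"translation":[-6,-36,0],"twist":0},
    {"translation":[-10,-60,0],"twist":0},
    {"translation":[-15,-86,0],"twist":0},
    {"translation":[-20,-112,0],"twist":0},
    {"translation":[-24,-138,0],"twist":0},
    {"translation":[-28,-162,0],"twist":0}
  ]
}}

```text
clock: 20.45
eef_pos: [529.0, -216.3, 306.3]
orientation: [-180.0, 0.0, 72.3]
ft_force: [-0.2, -0.4, -2.8]
opening: 15.6
```

>>> {"op": "step_arm", "data": {
  "motion": [
    {"translation":[-3,-18,0],"twist":0},
    {"translation":[-5,-30,0],"twist":0},
    {"translation":[-6,-37,0],"twist":0},
    {"translation":[-7,-41,-5],"twist":0},
    {"translation":[-7,-41,-15],"twist":0},
    {"translation":[-7,-41,-30],"twist":0},
    {"translation":[-7,-41,-45],"twist":0},
    {"translation":[-7,-41,-60],"twist":0}
  ]
}}

```text
clock: 21.25
eef_pos: [522.7, -254.1, 245.0]
orientation: [-180.0, -0.0, 72.4]
ft_force: [0.1, -1.0, -3.2]
opening: 15.3
```

>>> {"op": "step_arm", "data": {
  "motion": [
    {"translation":[0,0,-12],"twist":0},
    {"translation":[0,0,-22],"twist":0},
    {"translation":[0,0,-30],"twist":0},
    {"translation":[0,0,-36],"twist":0},
    {"translation":[0,0,-38],"twist":0},
    {"translation":[0,0,-38],"twist":0},
    {"translation":[0,0,-38],"twist":0}
  ]
}}

```text
clock: 21.95
eef_pos: [522.9, -255.3, 208.8]
orientation: [180.0, 0.0, 72.4]
ft_force: [0.1, -0.1, -3.1]
opening: 15.8
```

```bash
python3 o.py; python3 - <<'E'
from h import *
s=manip.read_camera("side")
g=np.clip(s.astype(float)*1.5,0,255).astype(np.uint8)
crop(g,310,70,430,200,5,"pics/s10.png")
E
```

```text
21.95 [ 522.92 -255.3   208.77] 72.38049368829404 [ 0.12 -0.1  -3.08] [-0.03 -0.1  -0.04]
```

View pics/s10.png

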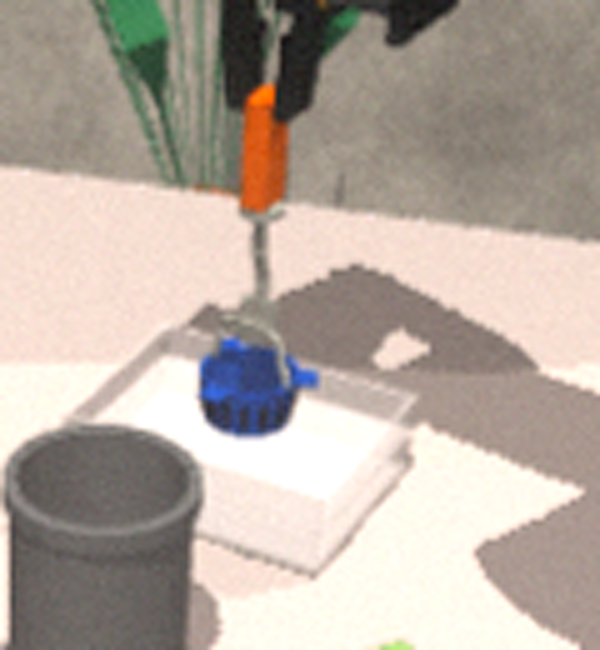

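>>> {"op": "step_arm", "data": {
  "motion": [
    {"translation":[0,0,-3],"twist":0},
    {"translation":[0,0,-6],"twist":0},
    {"translation":[0,0,-9],"twist":0},
    {"translation":[0,0,-11],"twist":0},
    {"translation":[0,0,-12.5],"twist":0},
    {"translation":[0,0,-13.5],"twist":0},
    {"translation":[0,0,-13.5],"twist":0}
  ]
}}

```text
clock: 22.7
eef_pos: [522.7, -255.1, 194.8]
orientation: [-180.0, -0.0, 72.4]
ft_force: [0.5, 0.2, -4.0]
opening: 15.8
```

>>> {"op": "step_arm", "data": {
  "motion": [
    {"translation":[0,0,-0.8],"twist":0},
    {"translation":[0,0,-1.6],"twist":0},
    {"translation":[0,0,-2.4],"twist":0},
    {"translation":[0,0,-3.2],"twist":0},
    {"translation":[0,0,-4],"twist":0},
    {"translation":[0,0,-4.8],"twist":0},
    {"translation":[0,0,-5.6],"twist":0},
    {"translation":[0,0,-5.6],"twist":0}
  ]
}}

```text
clock: 23.5
eef_pos: [522.8, -255.2, 189.3]
orientation: [180.0, 0.0, 72.4]
ft_force: [-0.2, -0.3, -1.0]
opening: 15.5
```

```bash
python3 o.py
```

```text
23.5 [ 522.79 -255.19  189.28] 72.38210448527374 [-0.24 -0.29 -1.01] [-0.03 -0.08  0.02]
```

>>> {"op": "step_arm", "data": {
  "motion": [
    {"translation":[0,0,-2],"twist":0},
    {"translation":[0,0,-4],"twist":0},
    {"translation":[0,0,-6.5],"twist":0},
    {"translation":[0,0,-9],"twist":0},
    {"translation":[0,0,-11.5],"twist":0},
    {"translation":[0,0,-11.5],"twist":0}
  ]
}}

```text
clock: 24.1
eef_pos: [522.6, -255.1, 177.3]
orientation: [-180.0, -0.0, 72.4]
ft_force: [0.0, 0.3, -1.7]
opening: 15.7
```

```bash
python3 o.py; python3 - <<'E'
from h import *
s=manip.read_camera("side")
g=np.clip(s.astype(float)*1.5,0,255).astype(np.uint8)
crop(g,320,100,410,190,6,"pics/s11.png")
E
```

```text
24.1 [ 522.6  -255.06  177.29] 72.38032321074861 [ 0.01  0.27 -1.72] [-0.07 -0.08 -0.02]
```

View pics/s11.png

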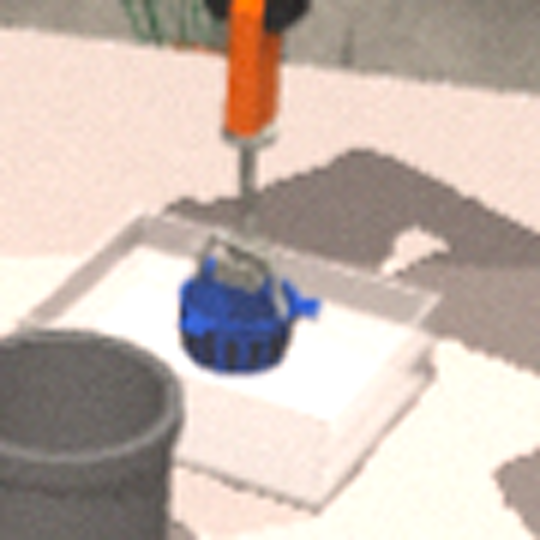

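>>> {"op": "step_arm", "data": {
  "motion": [
    {"translation":[-1,-3,0],"twist":0},
    {"translation":[-2,-6.5,0],"twist":0},
    {"translation":[-3,-10,0],"twist":0},
    {"translation":[-4.5,-14,0],"twist":0},
    {"translation":[-6.4,-20,0],"twist":0},
    {"translation":[-6.4,-20,0],"twist":0}
  ]
}}

```text
clock: 24.75
eef_pos: [516.1, -276.0, 177.7]
orientation: [180.0, 0.0, 72.3]
ft_force: [0.3, 0.8, -1.1]
opening: 15.6
```

```bash
python3 o.py; python3 - <<'E'
from h import *
s=manip.read_camera("side")
g=np.clip(s.astype(float)*1.5,0,255).astype(np.uint8)
crop(g,320,100,410,190,6,"pics/s12.png")
E
```

```text
24.75 [ 516.08 -276.04  177.71] 72.33026515225873 [ 0.31  0.85 -1.12] [ 0.   -0.03 -0.03]
```

View pics/s12.png

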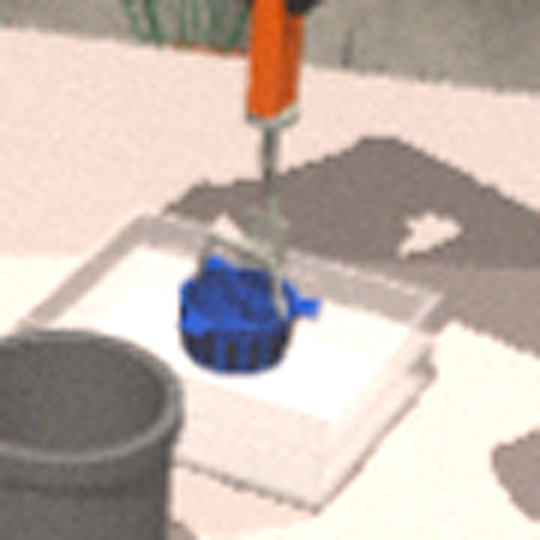

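>>> {"op": "step_arm", "data": {
  "motion": [
    {"translation":[0,0,6],"twist":0},
    {"translation":[0,0,18],"twist":0},
    {"translation":[0,0,35],"twist":0},
    {"translation":[0,0,55],"twist":0},
    {"translation":[0,0,75],"twist":0},
    {"translation":[0,0,85],"twist":0},
    {"translation":[0,0,85],"twist":0}
  ]
}}

```text
clock: 25.5
eef_pos: [516.7, -275.3, 264.5]
orientation: [179.8, 0.1, 72.4]
ft_force: [0.5, 1.5, -2.5]
opening: 15.5
```

```bash
python3 o.py
```

```text
25.5 [ 516.74 -275.31  264.51] 72.39483209748786 [ 0.51  1.53 -2.45] [-0.06 -0.07  0.01]
```

>>> {"op": "step_arm", "data": {
  "motion": [
    {"translation":[-4,25,0],"twist":-4},
    {"translation":[-9,60,0],"twist":-10},
    {"translation":[-16,100,0],"twist":-17},
    {"translation":[-22,140,0],"twist":-24},
    {"translation":[-29,180,0],"twist":-31},
    {"translation":[-35,220,0],"twist":-38},
    {"translation":[-42,260,0],"twist":-45},
    {"translation":[-48,300,0],"twist":-52}
  ]
}}

```text
clock: 26.3
eef_pos: [467.4, 26.4, 262.0]
orientation: [-180.0, 0.1, 20.1]
ft_force: [0.9, 0.5, -1.4]
opening: 15.4
```

>>> {"op": "step_arm", "data": {
  "motion": [
    {"translation":[-6,40,0],"twist":-7},
    {"translation":[-12,80,0],"twist":-14},
    {"translation":[-18,120,0],"twist":-21},
    {"translation":[-24,160,0],"twist":-28},
    {"translation":[-29,200,0],"twist":-33},
    {"translation":[-33,228,0],"twist":-34.4},
    {"translation":[-33,228,0],"twist":-34.4},
    {"translation":[-33,228,0],"twist":-34.4}
  ]
}}

```text
clock: 27.1
eef_pos: [435.0, 252.9, 262.0]
orientation: [179.9, 0.1, -13.9]
ft_force: [-0.2, 0.4, -1.3]
opening: 15.9
```

```bash
python3 o.py; python3 - <<'E'
from h import *
o=manip.get_obs()
s=manip.read_camera("side")
c=proj("side",o["eef_pos"]-[0,0,60]).astype(int)
g=np.clip(s.astype(float)*1.6,0,255).astype(np.uint8)
u=c-[40,50];print(u)
crop(g,u[0],u[1],u[0]+80,u[1]+100,6,"pics/s13.png")
E
```

```text
27.1 [434.96 252.85 262.  ] -13.926500585302644 [-0.2   0.41 -1.3 ] [ 0.   -0.06  0.02]
[316 185]
```

View pics/s13.png

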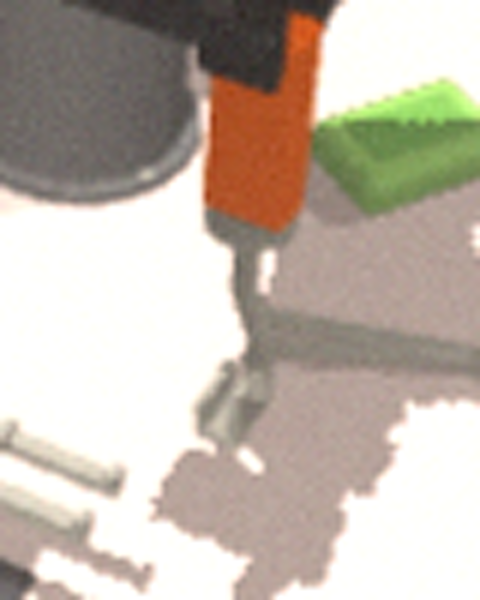

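```bash
python3 - <<'E'
from h import *
o=manip.get_obs();T=o["eef_pos"];print(T,o["orientation"]);y=np.radians(-14)
x=np.array([np.cos(y),np.sin(y),0]);j=np.array([-np.sin(y),np.cos(y),0]);z=np.array([0,0,1.])
q=lambda a,b,c:(proj("side",T+a*x+b*j+c*z)-[316,185]+.5)*6
for n,p in dict(hb1=(13,8,-22),hb2=(-13,8,-22),tiptopN=(5.75,11,-92),undN=(5,11,-105),undF=(5,-11,-105)).items(): print(n,q(*p))
E
```

```text
[435.22 252.3  262.21] [179.95   0.05 -14.  ]
hb1 [197.9  204.52]
hb2 [283.34 236.66]
tiptopN [201.98 398.26]
undN [201.72 430.02]
undF [234.08 383.87]
```

>>> {"op": "step_arm", "data": {
  "motion": [
    {"translation":[0,1,-20],"twist":0},
    {"translation":[0,2,-50],"twist":0},
    {"translation":[-0.7,2.9,-80],"twist":0},
    {"translation":[-0.7,2.9,-105],"twist":0},
    {"translation":[-0.7,2.9,-118],"twist":0},
    {"translation":[-0.7,2.9,-124],"twist":0},
    {"translation":[-0.7,2.9,-125],"twist":0},
    {"translation":[-0.7,2.9,-125],"twist":0}
  ]
}}

```text
clock: 27.95
eef_pos: [435.1, 255.4, 138.4]
orientation: [-180.0, -0.1, -14.1]
ft_force: [0.3, 0.6, -2.6]
opening: 15.3
```

>>> {"op": "step_arm", "data": {
  "motion": [
    {"translation":[0,0,0],"twist":0},
    {"translation":[0,0,0],"twist":0}
  ]
}}

```text
clock: 28.15
eef_pos: [434.9, 255.7, 138.4]
orientation: [-180.0, -0.1, -14.0]
ft_force: [0.4, -0.2, -2.9]
opening: 15.2
```

```bash
python3 o.py; python3 - <<'E'
from h import *
s=manip.read_camera("side")
g=np.clip(s.astype(float)*1.6,0,255).astype(np.uint8)
crop(g,280,200,380,300,6,"pics/s14.png")
E
```

```text
28.15 [434.95 255.74 138.38] -14.023515789734411 [ 0.39 -0.16 -2.86] [ 0.04 -0.01 -0.  ]
```

View pics/s14.png

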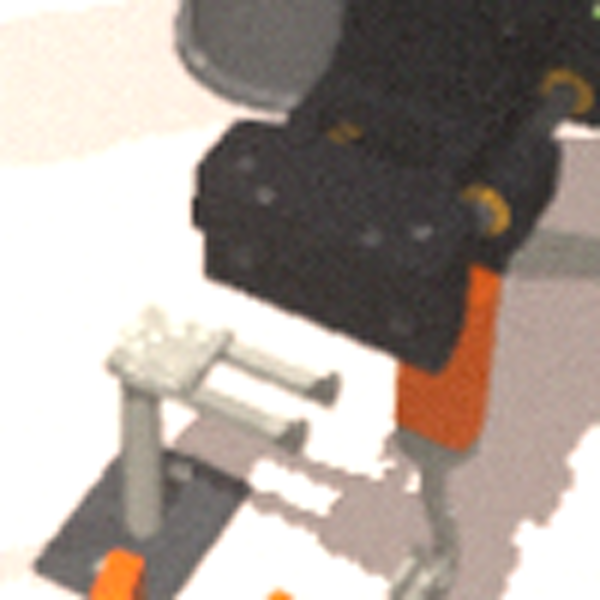

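>>> {"op": "step_arm", "data": {
  "motion": [
    {"translation":[10,-2.5,0],"twist":0},
    {"translation":[20,-5,0],"twist":0},
    {"translation":[30,-7.5,0],"twist":0},
    {"translation":[40,-10,0],"twist":0},
    {"translation":[40,-10,0],"twist":0}
  ]
}}

```text
clock: 28.7
eef_pos: [476.1, 245.2, 137.5]
orientation: [-180.0, -0.0, -14.1]
ft_force: [-0.3, 0.2, -1.2]
opening: 15.5
```

```bash
python3 o.py
```

```text
28.7 [476.13 245.22 137.51] -14.082845546234228 [-0.33  0.24 -1.24] [ 0.03 -0.02 -0.02]
```

>>> {"op": "step_arm", "data": {
  "motion": [
    {"translation":[8,-2,0],"twist":0},
    {"translation":[14,-3.5,0],"twist":0},
    {"translation":[20,-5,0],"twist":0},
    {"translation":[20,-5,0],"twist":0}
  ]
}}

```text
clock: 29.1
eef_pos: [495.4, 240.5, 137.7]
orientation: [-180.0, -0.0, -14.0]
ft_force: [0.3, 0.6, -1.2]
opening: 15.8
```

```bash
python3 o.py; python3 - <<'E'
from h import *
s=manip.read_camera("side")
g=np.clip(s.astype(float)*1.6,0,255).astype(np.uint8)
crop(g,280,210,360,310,6,"pics/s15.png")
E
```

```text
29.1 [495.36 240.51 137.66] -14.04406883816619 [ 0.3   0.59 -1.22] [ 0.01  0.01 -0.01]
```

View pics/s15.png

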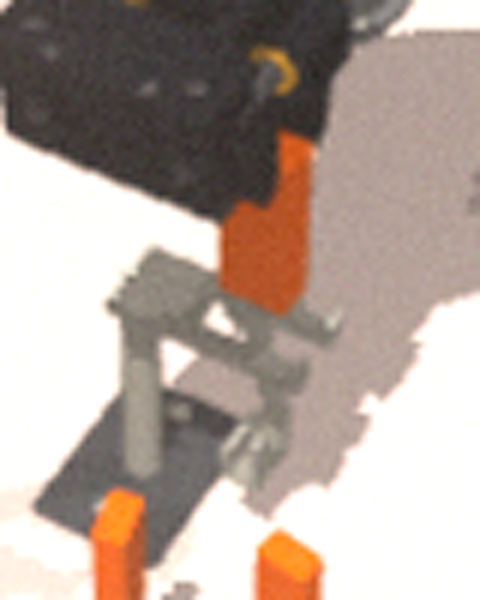

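>>> {"op": "step_arm", "data": {
  "motion": [
    {"translation":[0,0,-3],"twist":0},
    {"translation":[0,0,-6],"twist":0},
    {"translation":[0,0,-8],"twist":0},
    {"translation":[0,0,-9.5],"twist":0},
    {"translation":[0,0,-9.5],"twist":0}
  ]
}}

```text
clock: 29.65
eef_pos: [494.5, 240.7, 128.0]
orientation: [180.0, 0.0, -14.0]
ft_force: [-0.5, 0.0, -1.6]
opening: 15.8
```

```bash
python3 o.py
```

```text
29.65 [494.5  240.72 128.01] -14.0191228532682 [-0.49  0.02 -1.59] [0.04 0.04 0.03]
```

>>> {"op": "step_arm", "data": {
  "motion": [
    {"translation":[0,0,-0.5],"twist":0},
    {"translation":[0,0,-1],"twist":0},
    {"translation":[0,0,-1.5],"twist":0},
    {"translation":[0,0,-1.5],"twist":0}
  ]
}}

```text
clock: 30.05
eef_pos: [494.7, 240.8, 126.9]
orientation: [-180.0, -0.0, -14.0]
ft_force: [-0.4, -0.1, -0.8]
opening: 15.4
```

```bash
python3 o.py
```

```text
30.05 [494.73 240.77 126.88] -14.01953738480729 [-0.4  -0.14 -0.82] [0.05 0.   0.04]
```

>>> {"op": "step_arm", "data": {
  "motion": [
    {"translation":[0,0,-0.5],"twist":0},
    {"translation":[0,0,-0.5],"twist":0}
  ]
}}

```text
clock: 30.25
eef_pos: [494.9, 240.8, 126.8]
orientation: [-180.0, -0.1, -14.0]
ft_force: [-0.5, -0.2, 4.4]
opening: 15.7
```

```bash
python3 o.py; python3 - <<'E'
from h import *
s=manip.read_camera("side")
g=np.clip(s.astype(float)*1.6,0,255).astype(np.uint8)
crop(g,280,210,360,310,6,"pics/s16.png")
E
```

```text
30.25 [494.92 240.83 126.78] -14.019681613010864 [-0.48 -0.17  4.37] [ 0.07  0.14 -0.  ]
```

View pics/s16.png

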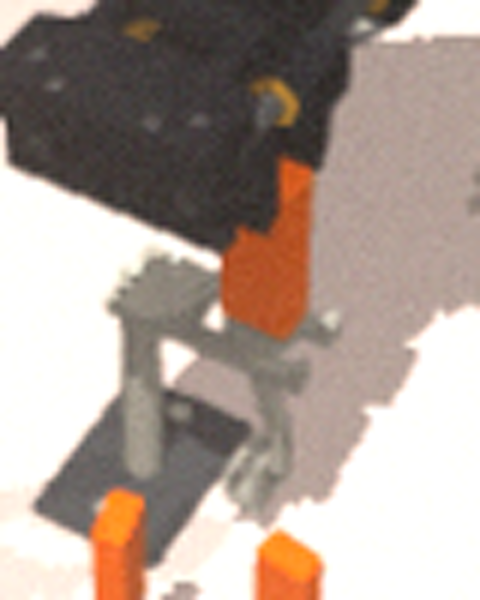

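The collar rests on the fork, with 4.4 N of reaction. Releasing.

>>> {"op": "step_arm", "data": {
  "motion": [
    {"translation":[0,0,0.3],"twist":0},
    {"translation":[0,0,0.3],"twist":0},
    {"translation":[0,0,0.3],"twist":0},
    {"translation":[0,0,0.3],"twist":0},
    {"translation":[0,0,0.3],"twist":0},
    {"translation":[0,0,0.3],"twist":0}
  ],
  "jaw": -0.05
}}

```text
clock: 30.9
eef_pos: [494.6, 240.7, 126.5]
orientation: [180.0, 0.0, -14.0]
ft_force: [0.3, -0.5, 0.2]
opening: 41.8
```

>>> {"op": "step_arm", "data": {
  "motion": [
    {"translation":[0,0,5],"twist":0},
    {"translation":[0,0,15],"twist":0},
    {"translation":[0,0,35],"twist":0},
    {"translation":[0,0,65],"twist":0},
    {"translation":[0,0,100],"twist":0},
    {"translation":[-15,-40,110],"twist":0},
    {"translation":[-30,-85,120],"twist":0},
    {"translation":[-45,-130,120],"twist":0}
  ]
}}

```text
clock: 31.7
eef_pos: [449.4, 109.6, 248.6]
orientation: [-180.0, -0.2, -13.9]
ft_force: [0.3, -1.2, -0.2]
opening: 41.9
```

>>> {"op": "step_arm", "data": {
  "motion": [
    {"translation":[-15,-45,0],"twist":0},
    {"translation":[-30,-90,0],"twist":0},
    {"translation":[-45,-120,0],"twist":0},
    {"translation":[-45,-120,0],"twist":0},
    {"translation":[-45,-120,0],"twist":0}
  ]
}}

```text
clock: 32.2
eef_pos: [404.8, -9.5, 247.3]
orientation: [-180.0, -0.1, -14.1]
ft_force: [0.7, -0.3, -0.6]
opening: 41.9
```

```bash
python3 o.py; python3 - <<'E'
from h import *
s=manip.read_camera("side");t=manip.read_camera("top")
g=np.clip(s.astype(float)*1.5,0,255).astype(np.uint8)
crop(g,230,120,410,320,3,"pics/s17.png")
g=np.clip(t.astype(float)*1.8,0,255).astype(np.uint8)
crop(g,180,120,480,280,2.5,"pics/t17.png")
E
```

```text
32.2 [404.79  -9.46 247.35] -14.113680297034772 [ 0.74 -0.31 -0.55] [0.08 0.07 0.01]
```

View pics/s17.png

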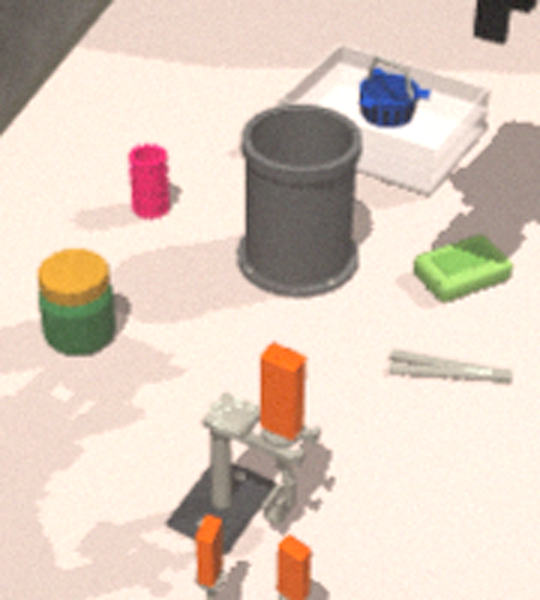

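View pics/t17.png

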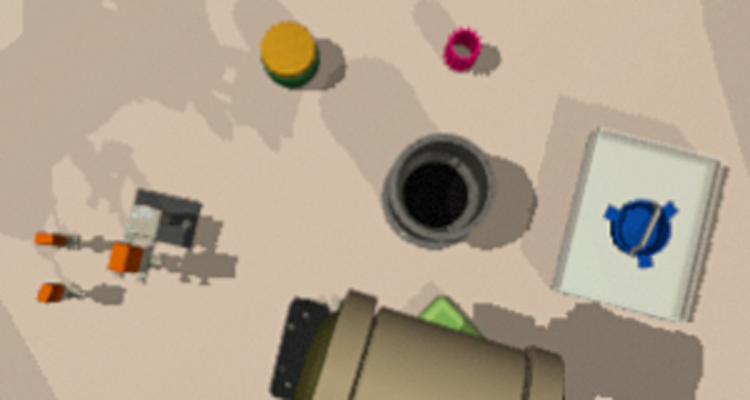

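The basket stands upright near the middle of the upper tray, at top (436,210). The rod hangs in its fork, at side (325,250), and the jar, roller, soap, tweezers and trays look unmoved. Handing in.

```bash
python3 - <<'E'
from h import *
print(onz("top",(436.4,210.4),64))
manip.job_done()
E
```

```text
[ 520.2  -256.12   64.  ]
the job is handed in; nothing more can be done
```

I took the large orange-handled rod from the fork and hooked the basket's bail, using light contact to find it. I then turned the basket about 68° anticlockwise (about 60° at the basket, allowing for play in the hook), with roughly 3–4 N of pull. At that point the pull dropped to the bare weight, so the lugs had found the notches. The basket was drawn out, set down gently in the upper tray and unhooked, and the rod was hung back up. The job was handed in at about 32 s of the 72 s allowed; no verdict was reported.

**Last checks:**
- **Basket:** it stands upright at about (520, -256), roughly 3 mm from the measured tray centre at (523, -255).
- **Rod:** it hangs upright in the fork; the fork pushed back with about 4 N before I let go.
- **Gripper:** it is clear of everything.
- **Other things:** the trays and bystanders look unmoved in the pictures, judged by eye only.

**Disagreements:**
- **Fingertips:** in the side view they appeared about 20–40 mm higher than the reported tool position, but the rod itself matched to about 1 mm.
- **Handle:** it looked about 3 mm off in the grip before re-hanging, which is within the fork's play.
- **Handle height:** its top measured 167 mm against the expected 170 mm.

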